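# Screw the stall's turnbuckle shut and pack it in its foam

### The arm

A 6-joint arm with a two-finger parallel gripper is mounted at the origin on the work surface. World frame = base frame: x ahead of the robot, y to its left, z up, the work surface at z = 0. Lengths are in m, angles in degrees, forces in N, time in s.
With the tool pointing down it reaches from about 0.375 to 0.9 m from the base axis. Payload 3.1 kg.
Tool frame: the origin (TCP) lies between the finger pads; the fingertips stand 19 mm ahead of it and the grasp point (between the pads) is the TCP; z points along the fingers, x is the direction in which the jaws open and shut, and the axes are right-handed (so a half turn about z gives the same grasp; the last joint's range is limited). The gripper opens to 87 mm and grips with 3 to 60 N. Pads are 19 mm wide; open, the fingers measure 117 mm over their backs; the gripper's body (75 mm by 190 mm) begins 51 mm behind the grasp point.
Start: joints at [66.836, 30.224, 82.088, -0, 67.689, -10.227], TCP at [0.14, 0.609, 0.242] pointing down, gripper open.
Joint ranges: [-176.69, 176.69], [-43.24, 126.21], [12.49, 139.97], [-82, 262], [0, 151.66], [-163.58, 163.58]. Speed limits (degrees/s): [159.86, 159.86, 180, 180, 180, 180].

### API

Orientations are given as a 3x3 rotation matrix whose columns are the frame's x, y, z axes.
In Python, from rig import read_state, capture, camera_info, hand_in, spot_in, silhouettes gives the robot as it stands.
- The arm moves only by the shell command python3 -m jog 'ROWS'. ROWS is text: rows parted by semicolons, each of 7 numbers parted by spaces: the shift along the tool's x, y, z in m, then the turn, a rotation vector about the tool's x, y, z in degrees, then the opening, from 0 (shut) to 1 (fully open). A call has 1 to 8 rows; each row is the pose to reach, as a shift and turn from the pose commanded when the call began, along the tool's axes at that moment; what a row does not reach only later rows make up. A row lasts 1/8 s, in which the tool goes at most 62.5 mm and 10.7 degrees, less where a joint would pass 70% of its speed; a pose out of reach is approached as far as the arm can. A call with a gripper value outside its range is refused whole. The fingers move at their own pace and stop on an object; the grip force is fixed at half the most. Time passes only in rows, so rows that repeat a pose let the fingers close. It gives the time, the measured TCP pose, the force and the opening at its end, in the units of the state.
- read_state(): the state, without advancing time (a new reading comes with each control period).
- capture(name): name is "side" or "top"; returns (picture, depth): 400x640x3 uint8, red, green, blue; 400x640 float32, m along the optical axis (not along the pixel's ray), 0 where there is no reading.
- camera_info(name): a dict with "vfov" (degrees; the focal length in pixels is half the picture's height over the tangent of half this angle, whatever the lens; pixels are square), "cx", "cy" (the principal point, pixels), "R" (3x3) and "t" (3): a world point X has camera coordinates R X + t. Camera axes: x right, y down, z forward; pixel columns grow to the right and rows downward; lengths in m; the calibration is good to about 2 mm. A picture is of the moment at which its call begins. camera_info takes no time and is no camera call.
- hand_in(): hands the job in, once; it reports no verdict.
Trained networks look in the newest picture that a camera, given by its name, has taken for a name from the list of things; names that differ only in an ending like _2 or _b are one class to them, and where a whole thing is asked for, a point or a joint stands for the part that bears it (a point fixed in the world has none). Each returns a list of dicts, best first, with "score" (0 to 1); they miss things now and then, are a little off and sometimes report something else, mostly with a low value. They report only what shows in the picture. A call takes as long as a camera call. They do not tell look-alikes from the thing itself.
- spot_in(label, camera): "centre" ([x, y, z] in m, in world coordinates, good to about 4 mm: the middle of the surface that is visible of it).
- silhouettes(label, camera): "region" (400x640 bool, what is visible of it).
The state is a dict: "time_s": time; "joint_positions": joint angles; "qvel": joint speeds; "tau": joint torques, N m; "position": TCP position; "tcp_rot": TCP orientation; "force": force on the tool from outside, world axes, zero at the start; "moment": the same for the moment, N m; "opening": opening from 0.0 (shut) to 1.0 (fully open).
Only numpy, scipy, OpenCV 4.12 (cv2) and the standard library are available. Lean on these libraries where they do the work, as an engineer would, in place of code of your own. Each camera call takes 0.05 s, during which the arm holds its last target.

### The job

The stall is being packed up. Lay the opened brass turnbuckle in the slotted wooden stand and, while it lies there, turn its sleeve until both ends are drawn fully in; then lift it out and press it down fully home in the matching cutout of the foam in the packing case, and let go. Do not disturb the candle, the mug or the hammer.

Things in the scene. Friction and masses are not known exactly. Their poses are not given: they have to be found in the camera images.
- turnbuckle: Turnbuckle, loose, 0.42 kg: round grooved brass sleeve (32 mm diameter, 76 mm long) with an upright lug plate at each end, one red, one steel, always parallel. Starts on the bench on its lug feet, axis level, 22 mm up. Origin: on the axis, mid-sleeve, halfway between the lugs. x: along the axis to the red lug; z: up, as the lugs stand. A grip of 30 N across the sleeve holds it, at any angle about the axis.
- sleeve (a joint): Angle of the sleeve to the lugs, rad: 0 fully closed (hard stop, both ends drawn in), 1.4 to 2.3 at the start, stop at 3. Closing: turn the sleeve clockwise as seen from the red end, i.e. negatively about the turnbuckle's x. It takes 0.15 N m and stays where it is left. The lugs turn along unless held, as by the stand's slots.
- end_red_tip (a point): Outer end face of the red lug, on the axis, 72 mm from the turnbuckle's origin when closed, 5 mm further out per rad that the sleeve is open. Lug: 30 mm long along the axis, 26 mm thick, 44 mm tall (22 mm above and below the axis), flat foot.
- end_steel_tip (a point): Outer end face of the bare steel lug at the other end, same size; it moves in and out symmetrically with the red one. Closed, the turnbuckle is 144 mm long overall.
- stand: Slotted stand, wood, fixed. Origin: centre of the underside; x along the slots. Base 190 x 80 x 12 mm. Two posts, 50 to 80 mm from the centre on either side along x, 60 mm wide, each with a slot 32 mm wide, open above and at both ends, floor 54 mm over the bench, walls to 76 mm, then brass lips splayed out at 45 degrees, up to 87 mm.
- stand_seat (a point): Where the turnbuckle's origin lies when it rests in the stand, over its centre, 76 mm over the bench; x along the slots, z up. Either way round will do. The lugs stand in the slots and can slide along them; the sleeve hangs free between the posts, with room to grip it upright or tilted about its axis up to 45 degrees either way.
- case: Packing case, dark wood with brass straps, fixed, 250 x 140 mm, walls 56 mm tall, filled with black foam to 48 mm over the bench. Origin: centre of the underside; x along the long side. In the foam's middle, along x, the yellow-floored cutout for the closed turnbuckle, crossed by a finger channel 40 mm wide over the whole inside width (124 mm), as deep as the cutout.
- cutout (a point): Where the turnbuckle's origin lies when fully home in the foam cutout, 42 mm over the bench, over the case's centre; x along the cutout, z up. Either way round will do. The cutout's floor is 20 mm over the bench; it is 28 mm deep, 151 mm long, 32 mm wide at the lugs, 39 mm wide at the sleeve: it takes only the closed turnbuckle, lugs upright.
- candle: Bystander: white pillar candle, 68 mm diameter, 120 mm tall, standing loose beyond the work. Origin: centre of its underside.
- mug: Bystander: wooden mug, 80 mm diameter, 90 mm tall, handle at its +y side, standing loose beyond the work. Origin: centre of its underside.
- hammer: Bystander: hammer, 180 mm long, lying loose on the bench beyond the work, x along its handle.
There are look-alikes about, which are no part of the job. Of the things like the turnbuckle, leave any that is pink; of the rest the smaller one is meant.

How it is judged (in metres and radians):
On the way, in this order (a step that is already met when the one before it is completed fails the run):
1. the turnbuckle rests in the slotted stand (horizontal distance between turnbuckle and stand_seat below 0.02 m and z of turnbuckle in the frame of stand_seat between -0.006 and 0.008 m and angle between the x axis of turnbuckle and the x axis of stand_seat, either way round below 0.1 rad and angle between turnbuckle's own z axis and vertical below 0.2 rad), for 0.2 s.
2. lying in the stand, the sleeve is turned until both ends are drawn in (sleeve under 0.15 rad) (all of step 1 and value of joint sleeve below 0.15 rad), for 0.2 s.
At the end, for the whole second after the job is handed in: The closed turnbuckle (sleeve under 0.2 rad) lies at rest fully home in the foam cutout: origin within 8 mm sideways, at most 4 mm above and 6 mm below the home point, axis within 0.08 rad of the cutout's, lugs upright within 0.2 rad; candle, mug and hammer within 30 mm of where they stood (value of joint sleeve below 0.2 rad and horizontal distance between turnbuckle and cutout below 0.008 m and z of turnbuckle in the frame of cutout between -0.006 and 0.004 m and angle between the x axis of turnbuckle and the x axis of cutout, either way round below 0.08 rad and angle between turnbuckle's own z axis and vertical below 0.2 rad and linear speed of turnbuckle below 0.02 m/s and distance of each of candle, mug, hammer from where it was at the start of the episode below 0.03 m); the robot touches nothing.
It fails at once if the candle is moved by more than 30 mm (distance of candle from where it was at the start of the episode above 0.03 m).
It fails at once if the mug is moved by more than 30 mm (distance of mug from where it was at the start of the episode above 0.03 m).
It fails at once if the hammer is moved by more than 30 mm (distance of hammer from where it was at the start of the episode above 0.03 m).
It also fails if it takes over 72 s, if anything falls off the work surface, if the arm or the gripper's body presses on something with over 40 N, if the wrist force passes 120 N, or if a joint passes its speed limit or range.

## Working session

There is one attempt and no reset: what is moved stays moved. The work goes in short steps, Python scripts to look and compute and a shell command to move; the robot and the scene stay as the last step left them, time stands still between calls to the robot, and variables do not carry over. Pictures are saved under pics/ and viewed, and the job is handed in when it is done.

```bash
mkdir -p pics; ls
python3 - <<'E'
from rig import *
import cv2,numpy as np
print(read_state())
for n in("side","top"):
    p,d=capture(n); cv2.imwrite(f"pics/{n}0.png",p[:,:,::-1]); print(camera_info(n))
    np.savez(f"{n}0.npz",p=p,d=d)
    for l in("turnbuckle","stand","case","candle","mug","hammer","end_red_tip","end_steel_tip","sleeve"):
        print(n,l,[(round(x["score"],2),np.round(x["centre"],3).tolist()) for x in spot_in(l,n)])
E
```

```text
pics
{'time_s': 0.0, 'joint_positions': array([ 6.68354920e+01,  3.02781796e+01,  8.21579704e+01, -6.65197525e-04,
        6.76882643e+01, -1.02283594e+01]), 'qvel': array([-0.01528606, -0.00603963,  0.04315011,  0.03533757,  0.02450545,
        0.00590314]), 'tau': array([-1.34987768e-03, -4.40047896e+01, -1.76588237e+01,  6.31576963e-02,
        5.84440981e-02, -1.78920427e-04]), 'position': array([0.13962035, 0.60848429, 0.24057123]), 'tcp_rot': array([[ 2.23859850e-01,  9.74620980e-01, -8.44308882e-04],
       [ 9.74618999e-01, -2.23861128e-01, -2.00059930e-03],
       [-2.13883399e-03, -3.75025619e-04, -9.99997642e-01]]), 'force': array([-0.45727716,  0.50647461,  0.08837904]), 'moment': array([-0.01864849,  0.02680133,  0.01436429]), 'opening': 1.0016044255511012}
{'vfov': 49.81748345168734, 'cx': 321.6020210757964, 'cy': 195.66105280189262, 'R': array([[-0.96250383, -0.27111022, -0.00925378],
       [-0.20268684,  0.74141982, -0.63969891],
       [ 0.18028985, -0.61383703, -0.76856989]]), 't': array([0.61318203, 0.18408446, 1.09463367])}
side turnbuckle [(0.93, [0.431, -0.09, 
[... 963 characters left out ...]
3293345, 0.97376786])}
top turnbuckle [(0.79, [0.431, -0.103, 0.034]), (0.66, [0.775, 0.33, 0.055]), (0.6, [0.536, 0.021, 0.041])]
top stand [(0.83, [0.512, 0.277, 0.007]), (0.75, [0.786, -0.182, 0.041])]
top case [(0.91, [0.568, -0.292, 0.048])]
top candle [(0.82, [0.758, 0.143, 0.122]), (0.57, [0.764, 0.001, 0.023])]
top mug [(0.88, [0.788, -0.18, 0.039])]
top hammer [(0.78, [0.763, 0.002, 0.025])]
top end_red_tip [(0.76, [0.732, 0.253, 0.063]), (0.65, [0.399, -0.058, 0.042])]
top end_steel_tip [(0.67, [0.466, -0.148, 0.046]), (0.65, [0.805, 0.397, 0.062]), (0.41, [0.474, 0.02, 0.042])]
top sleeve [(0.79, [0.537, 0.019, 0.038]), (0.72, [0.432, -0.104, 0.037]), (0.7, [0.772, 0.329, 0.051])]
```

View pics/side0.png

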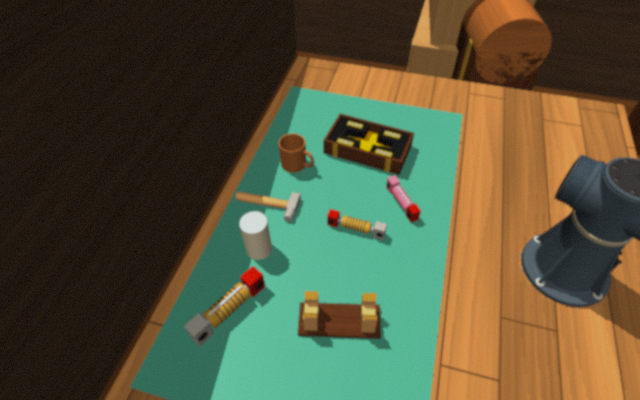

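View pics/top0.png

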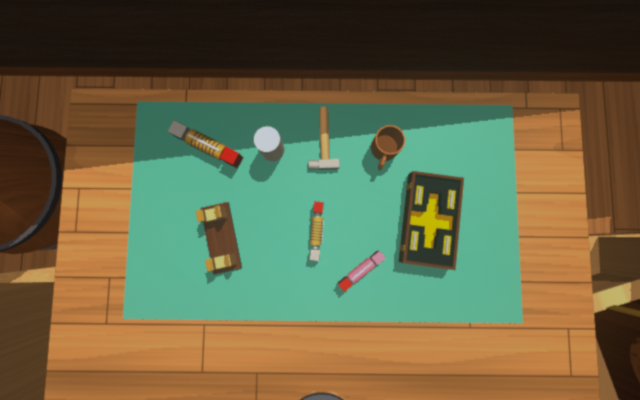

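```bash
cat > h.py <<'E'
import numpy as np,cv2
from rig import *
def K(n):
    c=camera_info(n); f=200/np.tan(np.radians(c["vfov"]/2)); return c,f
def cloud(n,d):
    c,f=K(n); v,u=np.mgrid[0:400,0:640].astype(float)
    P=np.stack([(u-c["cx"])/f*d,(v-c["cy"])/f*d,d],-1)
    W=(P-c["t"])@c["R"]; W[d<=0]=np.nan; return W
def proj(n,X):
    c,f=K(n); q=np.asarray(X)@c["R"].T+c["t"]; return np.stack([q[...,0]/q[...,2]*f+c["cx"],q[...,1]/q[...,2]*f+c["cy"]],-1)
E
python3 - <<'E'
from h import *
a=np.load("top0.npz");b=np.load("side0.npz")
def crop(p,x,y,w,h): return cv2.resize(p[y:y+h,x:x+w,::-1],(400,400*h//w),interpolation=cv2.INTER_CUBIC)
o=[crop(a['p'],190,190,100,90),crop(a['p'],270,190,100,90)]
o2=[crop(a['p'],385,165,100,110)[:,:],crop(b['p'],290,185,130,143)]
i1=np.hstack(o); cv2.imwrite("pics/c1.png",i1); cv2.imwrite("pics/c2.png",np.hstack([x[:440] for x in o2]))
for n,z in(("top",a),("side",b)):
    W=cloud(n,z['d']); g=z['p'].astype(int); m=(g[...,1]>g[...,0]+40)&(z['d']>0)
    w=W[m]; A=np.c_[w[:,:2],np.ones(len(w))]; print(n,len(w),np.linalg.lstsq(A,w[:,2],rcond=None)[0],np.nanmedian(w[:,2]),w[:,2].std(), np.percentile(w,[.5,99.5],axis=0))
    for lab in("turnbuckle","stand","case"):
        for s in silhouettes(lab,n):
            r=s["region"]; q=W[r]; q=q[~np.isnan(q[:,0])]; q=q[q[:,2]>.008]
            if len(q)<5: continue
            ys,xs=np.nonzero(r)
            print(lab,round(s["score"],2),"px",xs.mean().round(),ys.mean().round(),len(q),"min",np.percentile(q,2,axis=0).round(3),"max",np.percentile(q,98,axis=0).round(3), "med",np.median(q,axis=0).round(3))
E
```

```text
top 70476 [-0.00103659  0.00031507  0.00208023] 0.0014736346454794092 0.0019219328464992044 [[ 0.2935959  -0.54277588 -0.00343918]
 [ 0.90383062  0.54491113  0.00638051]]
turnbuckle 0.96 px 205.0 144.0 1184 min [0.717 0.238 0.018] max [0.822 0.42  0.065] med [0.771 0.33  0.054]
turnbuckle 0.77 px 316.0 231.0 588 min [0.46  0.004 0.023] max [0.611 0.036 0.047] med [0.535 0.02  0.038]
turnbuckle 0.69 px 362.0 270.0 565 min [ 0.387 -0.158  0.023] max [ 0.478 -0.048  0.047] med [ 0.434 -0.104  0.038]
stand 0.72 px 220.0 238.0 2065 min [0.425 0.238 0.009] max [0.602 0.33  0.087] med [0.513 0.284 0.014]
case 0.55 px 431.0 220.0 5117 min [ 0.451 -0.366  0.018] max [ 0.688 -0.216  0.059] med [ 0.569 -0.296  0.048]
side 58091 [-1.91322964e-03  6.84998727e-06  2.06693083e-03] 0.0009185451894103318 0.0021477602534420758 [[ 0.29273455 -0.53550565 -0.0039711 ]
 [ 0.90270774  0.53858883  0.0058441 ]]
turnbuckle 0.85 px 225.0 306.0 1951 min [0.716 0.249 0.013] max [0.824 0.427 0.064] med [0.77  0.344 0.051]
turnbuckle 0.78 px 403.0 199.0 573 min [ 0.379 -0.153  0.011] max [ 0.478 -0.041  0.047] med [ 0.426 -0.089  0.036]
turnbuckle 0.68 px 356.0 224.0 688 min [0.459 0.01  0.011] max [0.611 0.038 0.046] med [0.533 0.029 0.034]
stand 0.6 px 339.0 318.0 2972 min [0.424 0.246 0.009] max [0.602 0.338 0.087] med [0.513 0.294 0.013]
stand 0.21 px 369.0 143.0 3420 min [ 0.446 -0.365  0.011] max [ 0.69  -0.211  0.058] med [ 0.566 -0.28   0.047]
case 0.78 px 368.0 143.0 3444 min [ 0.445 -0.366  0.011] max [ 0.69  -0.211  0.058] med [ 0.566 -0.28   0.047]
```

View pics/c1.png

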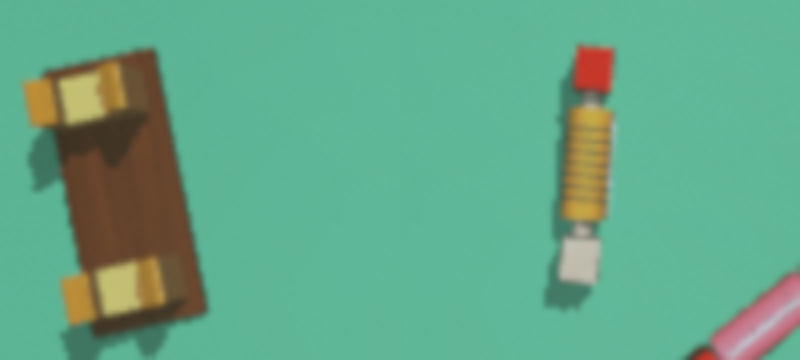

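View pics/c2.png

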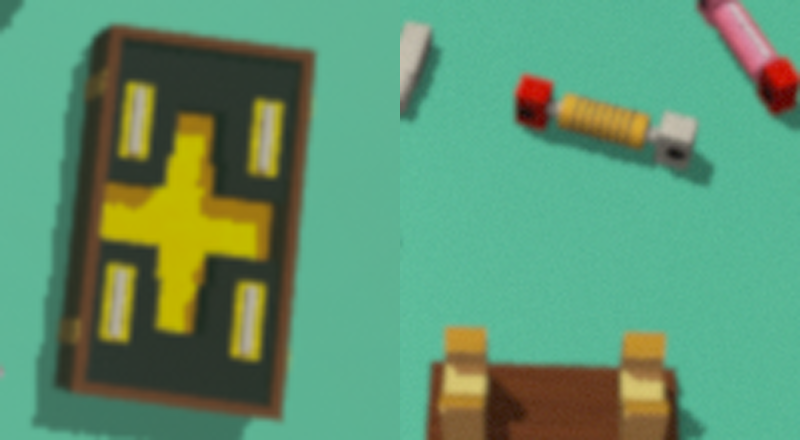

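```bash
cat > fit.py <<'E'
from h import *
def rect(q):
    (c,(w,h),a)=cv2.minAreaRect(q[:,:2].astype(np.float32)*1000)
    if w<h: w,h,a=h,w,a+90
    a=(a+90)%180-90
    return np.round(c,1),round(w,1),round(h,1),round(a,2)
E
python3 - <<'E'
from fit import *
for n in("top","side"):
    z=np.load(n+"0.npz"); W=cloud(n,z['d']); g=z['p'].astype(int)
    def sel(x0,x1,y0,y1,z0,z1): return (W[...,0]>x0)&(W[...,0]<x1)&(W[...,1]>y0)&(W[...,1]<y1)&(W[...,2]>z0)&(W[...,2]<z1)
    print(n)
    q=W[sel(.4,.74,-.4,-.18,.05,.07)]; print("case rim",rect(q),len(q),np.median(q[:,2]))
    y=(g[...,0]>150)&(g[...,1]>130)&(g[...,2]<90)
    q=W[sel(.4,.74,-.4,-.18,.012,.03)&y]; print("case floor",q.mean(0),rect(q),len(q),np.median(q[:,2]))
    q=W[sel(.4,.65,.2,.36,.0085,.018)]; print("base",rect(q),len(q),np.median(q[:,2]))
    q=W[sel(.4,.65,.2,.36,.05,.1)]; print("posts",rect(q),len(q),q[:,2].max())
    q=W[sel(.4,.65,.2,.36,.082,.1)]; print("lips",rect(q),len(q),q[:,2].max())
    for s,(x0,x1) in (("a",(.4,.51)),("b",(.51,.65))):
        q=W[sel(x0,x1,.2,.36,.05,.1)]; print(" post",s,rect(q)); q=W[sel(x0,x1,.2,.36,.048,.06)]; print(" floor",s,rect(q),np.median(q[:,2]))
    q=W[sel(.44,.63,-.01,.06,.012,.06)]; print("tb",rect(q),len(q))
    m=sel(.44,.63,-.01,.06,.038,.06)
    for s,(x0,x1) in (("steel",(.44,.49)),("red",(.58,.63))):
        q=W[m&(W[...,0]>x0)&(W[...,0]<x1)]; print(s,rect(q),len(q),q.mean(0),np.median(q[:,2]))
    q=W[sel(.5,.57,-.01,.06,.026,.06)]; print("sleeve",rect(q),np.percentile(q[:,2],95))
E
```

```text
top
case rim (array([ 588.1, -264.8]), 281.2, 204.8, -6.98) 1623 0.054439445538392535
case floor [ 0.56392061 -0.29450948  0.02117593] (array([ 563.7, -296.4]), 115.3, 96.9, -46.26) 726 0.021152970189147954
base (array([514.5, 287.6]), 190.0, 81.1, 13.82) 1350 0.012707181669686176
posts (array([514.6, 287.2]), 160.2, 61.5, 13.6) 630 0.09145650186134105
lips (array([514.5, 287.2]), 160.1, 61.5, 13.6) 165 0.09145650186134105
 post a (array([451.2, 272.1]), 61.2, 29.8, -76.61)
 floor a (array([452.9, 265.9]), 47.4, 29.4, -75.36) 0.05470297438315255
 post b (array([577.6, 302.5]), 61.5, 30.7, -76.59)
 floor b (array([578.5, 298.4]), 51.5, 30.3, -76.98) 0.054498081963129524
tb (array([535.4,  19.6]), 158.1, 33.5, -3.21) 596
steel (array([471.8,  23.9]), 29.5, 24.3, 0.62) 114 [0.47136086 0.02410475 0.04442276] 0.04455595167305211
red (array([599.9,  17.2]), 27.6, 24.6, 0.3) 102 [0.59962336 0.01625664 0.04435289] 0.04448946230711122
sleeve (array([535.1,  19.6]), 68.1, 31.9, -3.34) 0.03984818216109527
side
case rim (array([ 568.2, -293. ]), 251.1, 149.2, -7.47) 894 0.05407060561862308
case 
[... 220 characters left out ...]
0.1, 61.7, 13.47) 893 0.09236584530519414
lips (array([513.9, 288.3]), 157.7, 61.7, 13.47) 191 0.09236584530519414
 post a (array([450.7, 273.3]), 61.5, 30.2, -76.57)
 floor a (array([449. , 279.4]), 48.7, 29.4, -77.91) 0.054527660168773695
 post b (array([577.2, 303.4]), 61.6, 30.0, -76.12)
 floor b (array([575.7, 309.2]), 49.1, 29.9, -76.19) 0.05380037748812981
tb (array([535.8,  22.4]), 159.8, 33.7, -4.91) 717
steel (array([470.6,  25.1]), 28.8, 27.5, -4.07) 101 [0.47053956 0.0259105  0.04358303] 0.043597217827947114
red (array([600.1,  16.6]), 30.2, 27.1, -3.77) 97 [0.59966835 0.01814028 0.04292118] 0.04323562496873316
sleeve (array([535.7,  23.5]), 73.3, 32.1, -7.91) 0.03954485376075518
```

```bash
cat > go.py <<'E'
import sys; from h import *
from scipy.spatial.transform import Rotation as Ro
# go.py x y z yaw(tool x deg) [tilt about axis u where u=tool y dir(level), deg]
def to(p,yaw,tilt=0):
    s=read_state(); R=s["tcp_rot"]; a=np.radians(yaw)
    X=np.array([np.cos(a),np.sin(a),0]); Z=np.array([0,0,-1.]); G=np.c_[X,np.cross(Z,X),Z]
    if tilt: G=Ro.from_rotvec(np.radians(tilt)*G[:,1]).as_matrix()@G
    print("t",round(s["time_s"],2),"pos",s["position"].round(4),"F",s["force"].round(1),"open",round(s["opening"],3),"j",s["joint_positions"].round(1))
    print("shift",(R.T@(np.array(p)-s["position"])).round(4),"turn",Ro.from_matrix(R.T@G).as_rotvec(degrees=True).round(2))
if __name__=="__main__":
    v=list(map(float,sys.argv[1:])); to(v[:3],*v[3:])
E
python3 go.py .535 .021 .15 86.6
python3 - <<'E'
from fit import *
import numpy as np
for n in("top","side"):
    z=np.load(n+"0.npz"); W=cloud(n,z['d']); a=np.radians(-7.3); d=W[...,:2]-[.568,-.293]
    u=d[...,0]*np.cos(a)+d[...,1]*np.sin(a); v=-d[...,0]*np.sin(a)+d[...,1]*np.cos(a)
    m=(abs(u)<.135)&(abs(v)<.08)&(W[...,2]>.052)&(W[...,2]<.062); q=W[m]; print(n,rect(q),len(q))
    print(np.percentile(u[m],[1,99]),np.percentile(v[m],[1,99]))
    # cutout: points on floor
    m=(abs(u)<.1)&(abs(v)<.065)&(W[...,2]<.03)&(W[...,2]>.01)
    for nm,mm in(("lug slots",m&(abs(u)>.025)),("channel",m&(abs(v)>.022))): print(nm,np.percentile(u[mm],[2,98]),np.percentile(v[mm],[2,98]),np.median(v[mm&(u>0)]),np.median(v[mm&(u<0)]))
E
```

```text
t 1.3 pos [0.1399 0.6091 0.2416] F [-0.2  0.   0.4] open 1.003 j [ 66.8  30.2  82.1   0.   67.7 -10.2]
shift [-0.4848  0.5167  0.0915] turn [ 0.   -0.   -9.54]
top (array([ 569.2, -293.6]), 250.5, 143.2, -7.07) 1069
[-0.12352955  0.12526943] [-0.07075659  0.06989987]
lug slots [-0.07199197  0.07551211] [-0.02065053  0.00894777] -0.006065869429765031 -0.006165754378633941
channel [-0.01677478  0.02076071] [-0.06336622  0.05172313] -0.02807223648624825 -0.02754747652965328
side (array([ 568.6, -292.2]), 251.3, 148.9, -7.0) 625
[-0.12463149  0.12497131] [-0.07210282  0.07206247]
lug slots [-0.06706831  0.07639705] [-0.02385137  0.06449452] -0.01696786947913288 -0.018458254699195667
channel [-0.03578707  0.03836581] [-0.06384812  0.06440315] -0.03947165014055053 -0.03583417261349099
```

```bash
python3 -m jog '-0.05 0.05 0.01 0 0 -2 0.75; -0.1 0.1 0.02 0 0 -4 0.75; -0.14 0.15 0.03 0 0 -6 0.75; -0.18 0.19 0.04 0 0 -9.5 0.75; -0.22 0.23 0.05 0 0 -9.5 0.75; -0.26 0.28 0.06 0 0 -9.5 0.75; -0.3 0.32 0.06 0 0 -9.5 0.75; -0.34 0.36 0.07 0 0 -9.5 0.75'; python3 go.py .535 .021 .15 86.6
```

```text
time_s: 2.3
position: [0.4161, 0.1964, 0.1722]
tcp_rot: [[0.06, 0.998, 0.003], [0.998, -0.06, 0.001], [0.001, 0.003, -1.0]]
force: [1.2, 0.2, 0.3]
opening: 0.749
t 2.3 pos [0.4161 0.1964 0.1722] F [1.2 0.2 0.3] open 0.749 j [ 11.3  24.1 109.4   0.   46.3 -75.3]
shift [-0.168   0.1292  0.0224] turn [ 0.16 -0.05 -0.03]
```

```bash
python3 -m jog '-0.04 0.03 0.005 0 0 0 0.75; -0.08 0.06 0.01 0 0 0 0.75; -0.12 0.09 0.02 0 0 0 0.75; -0.168 0.129 0.022 0 0 0 0.75; -0.168 0.129 0.022 0 0 0 0.75;-0.168 0.129 0.022 0 0 0 0.75'; python3 go.py .535 .021 .023 86.6
python3 - <<'E'
from h import *
for n in("top","side"):
    p,d=capture(n); np.savez(n+"1.npz",p=p,d=d); cv2.imwrite(f"pics/{n}1.png",cv2.resize(p[:,:,::-1],(800,500)))
E
```

```text
time_s: 3.05
position: [0.5322, 0.0225, 0.1495]
tcp_rot: [[0.061, 0.998, -0.001], [0.998, -0.061, 0.001], [0.0, -0.001, -1.0]]
force: [-0.4, 0.3, 0.3]
opening: 0.751
t 3.05 pos [0.5322 0.0225 0.1495] F [-0.4  0.3  0.3] open 0.751 j [ -9.6  30.8 100.3   0.   49.  -96.1]
shift [-0.0014  0.0031  0.1265] turn [-0.08 -0.03 -0.1 ]
```

View pics/side1.png

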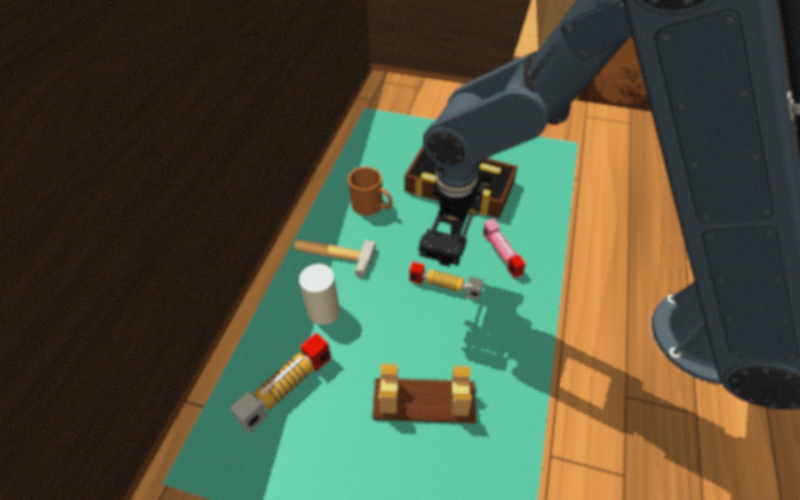

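The gripper hangs open above the small brass turnbuckle (view pixel 445,280), jaws across its sleeve. I'll lower it and grip.

```bash
python3 -m jog '-0.001 0.002 0.05 0 0 0 0.75; -0.001 0.002 0.09 0 0 0 0.75; -0.001 0.002 0.11 0 0 0 0.75; -0.001 0.002 0.126 0 0 0 0.75; -0.001 0.002 0.126 0 0 0 0.75; -0.001 0.002 0.126 0 0 0 0.75'; python3 go.py .535 .021 .023 86.6
```

```text
time_s: 3.9
position: [0.5352, 0.0217, 0.0245]
tcp_rot: [[0.059, 0.998, 0.001], [0.998, -0.059, -0.0], [-0.0, 0.001, -1.0]]
force: [-0.1, 0.5, 0.2]
opening: 0.753
t 3.9 pos [0.5352 0.0217 0.0245] F [-0.1  0.5  0.2] open 0.753 j [ -9.6  43.4 103.3  -0.   33.2 -96.2]
shift [-0.0007 -0.0002  0.0015] turn [ 0.08  0.01 -0.  ]
```

```bash
python3 -m jog '0 0 0.001 0 0 0 0.3; 0 0 0.001 0 0 0 0.2; 0 0 0.001 0 0 0 0.2; 0 0 0.001 0 0 0 0.2;0 0 0.001 0 0 0 0.2;0 0 0.001 0 0 0 0.2'; python3 go.py .535 .021 .163 86.6
```

```text
time_s: 4.65
position: [0.5349, 0.021, 0.0229]
tcp_rot: [[0.06, 0.998, 0.0], [0.998, -0.06, -0.0], [-0.0, 0.0, -1.0]]
force: [-1.3, -3.3, 2.5]
opening: 0.357
t 4.65 pos [0.5349 0.021  0.0229] F [-1.3 -3.3  2.5] open 0.357 j [ -9.7  43.6 103.3  -0.   33.  -96.2]
shift [-1.000e-04  1.000e-04 -1.401e-01] turn [ 0.02  0.02 -0.03]
```

```bash
python3 -m jog '0 0 -0.02 0 0 0 0.2; 0 0 -0.05 0 0 0 0.2; 0 0 -0.09 0 0 0 0.2; 0 0 -0.12 0 0 0 0.2;0 0 -0.14 0 0 0 0.2;0 0 -0.14 0 0 0 0.2'; python3 go.py .5142 .288 .163 103.6
python3 - <<'E'
from h import *
for n in("top","side"):
    p,d=capture(n); np.savez(n+"2.npz",p=p,d=d); cv2.imwrite(f"pics/{n}2.png",cv2.resize(p[100:300,200:520,::-1],(800,500)))
E
```

```text
time_s: 5.4
position: [0.535, 0.0217, 0.1633]
tcp_rot: [[0.06, 0.998, 0.002], [0.998, -0.06, 0.0], [0.0, 0.002, -1.0]]
force: [0.2, 0.6, -5.7]
opening: 0.357
t 5.4 pos [0.535  0.0217 0.1633] F [ 0.2  0.6 -5.7] open 0.357 j [ -9.7  29.7  99.4   0.   50.8 -96.2]
shift [ 0.2646 -0.0367  0.0003] turn [  0.1   -0.   -17.04]
```

View pics/side2.png

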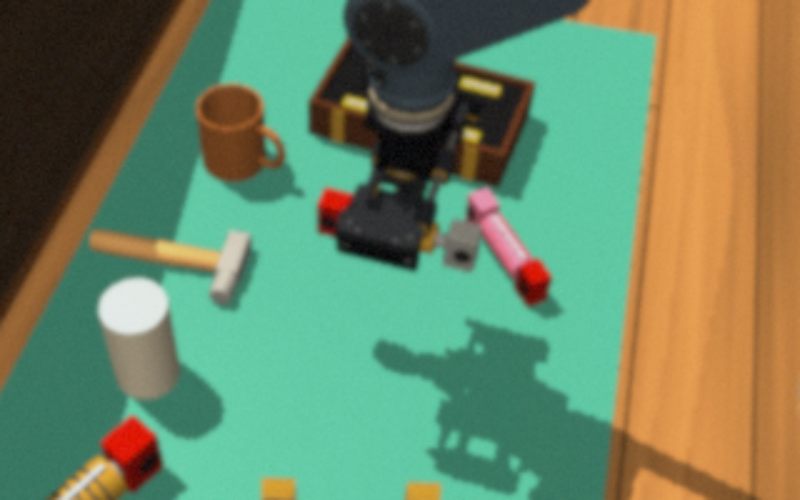

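The turnbuckle is held and lifted: the red lug is at (335,212) and the steel lug at (462,245), roughly level. I'll carry it to above the stand.

```bash
python3 -m jog '0.04 -0.006 0 0 0 -3 0.2; 0.085 -0.012 0 0 0 -7 0.2; 0.13 -0.018 0 0 0 -10 0.2; 0.175 -0.024 0 0 0 -13 0.2;0.22 -0.03 0 0 0 -16 0.2;0.25 -0.035 0 0 0 -17 0.2;0.2646 -0.0367 0 0 0 -17 0.2;0.2646 -0.0367 0 0 0 -17 0.2'; python3 -m jog '0 0 0 0 0 0 0.2'; python3 go.py .5142 .288 .12 103.6
python3 - <<'E'
from fit import *
for n in("top","side"):
    p,d=capture(n); np.savez(n+"3.npz",p=p,d=d); cv2.imwrite(f"pics/{n}3.png",cv2.resize(p[150:400,150:550,::-1],(800,500)))
    W=cloud(n,d); g=p.astype(int)
    z=(W[...,2]>.15)&(W[...,2]<.2)
    a=np.radians(13.6); e=W[...,:2]-[.5142,.288]; u=e[...,0]*np.cos(a)+e[...,1]*np.sin(a); v=-e[...,0]*np.sin(a)+e[...,1]*np.cos(a)
    for s,sg in(("+",1),("-",-1)):
        m=(W[...,2]>.178)&(W[...,2]<.192)&(abs(v)<.03)&(sg*u>.045)&(sg*u<.1)
        if m.sum()>5: print(n,s,m.sum(),"u",np.percentile(u[m],[3,97]),"v",np.percentile(v[m],[3,97]),"z",np.median(W[...,2][m]),"col",g[m].mean(0))
E
```

```text
time_s: 6.5
position: [0.5133, 0.2879, 0.1614]
tcp_rot: [[-0.236, 0.972, -0.002], [0.972, 0.236, -0.001], [-0.001, -0.002, -1.0]]
force: [-0.9, -0.3, -4.4]
opening: 0.357
time_s: 6.62
position: [0.5139, 0.2864, 0.1621]
tcp_rot: [[-0.234, 0.972, -0.001], [0.972, 0.234, -0.001], [-0.001, -0.002, -1.0]]
force: [0.7, -0.6, -5.1]
opening: 0.359
t 6.62 pos [0.5139 0.2864 0.1621] F [ 0.7 -0.6 -5.1] open 0.359 j [ 18.3  33.2  91.7  -0.   55.2 -85.2]
shift [0.0015 0.0008 0.0421] turn [-0.09  0.05 -0.09]
top + 136 u [0.05312417 0.07931303] v [-0.01329901  0.0110473 ] z 0.1831387527906087 col [196.27205882  52.44117647  38.61029412]
top - 153 u [-0.07784344 -0.04989437] v [-0.01382717  0.01075455] z 0.1837791022638273 col [130.61437908 129.48366013 118.78431373]
side + 176 u [0.05182475 0.07958958] v [-0.01144447  0.01234232] z 0.18289391964495338 col [213.47159091  48.75568182  30.13636364]
side - 186 u [-0.07703727 -0.04922528] v [-0.0109042   0.01326312] z 0.18338300490927742 col [137.52688172 139.84408602 127.38172043]
```

View pics/side3.png

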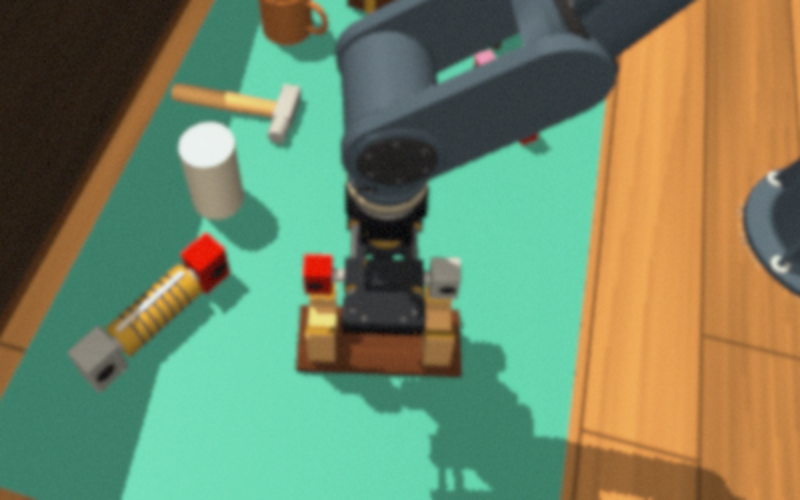

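The red lug is over the left post at (318,272) and the steel lug over the right post at (445,277). Both are centred on the slots to about 1 mm, so I'll lower it.

```bash
python3 -m jog '0.0005 0 0.03 0 0 0 0.2; 0.0005 0 0.05 0 0 0 0.2; 0.0005 0 0.06 0 0 0 0.2; 0.0005 0 0.07 0 0 0 0.2;0.0005 0 0.075 0 0 0 0.2;0.0005 0 0.08 0 0 0 0.2;0.0005 0 0.084 0 0 0 0.2;0.0005 0 0.084 0 0 0 0.2'; python3 go.py .5142 .288 .0765 103.6
```

```text
time_s: 7.72
position: [0.5138, 0.2882, 0.0786]
tcp_rot: [[-0.235, 0.972, -0.0], [0.972, 0.235, -0.0], [-0.0, -0.0, -1.0]]
force: [1.1, -0.3, -4.2]
opening: 0.361
t 7.72 pos [0.5138 0.2882 0.0786] F [ 1.1 -0.3 -4.2] open 0.361 j [ 18.4  40.4  94.4   0.   45.2 -85.1]
shift [-0.0003  0.0004  0.0021] turn [-0.02  0.   -0.03]
```

```bash
python3 -m jog '0 0 0.001 0 0 0 0.2; 0 0 0.002 0 0 0 0.2;0 0 0.002 0 0 0 0.2'; python3 -m jog '0 0 0 0 0 0 0.45; 0 0 0 0 0 0 0.6;0 0 0 0 0 0 0.6;0 0 0 0 0 0 0.6'; python3 go.py .5142 .288 .076 103.6
python3 - <<'E'
from fit import *
for n in("top","side"):
    p,d=capture(n); np.savez(n+"4.npz",p=p,d=d); cv2.imwrite(f"pics/{n}4.png",cv2.resize(p[200:400,220:540,::-1],(800,500)))
    W=cloud(n,d); g=p.astype(int)
    a=np.radians(13.6); e=W[...,:2]-[.5142,.288]; u=e[...,0]*np.cos(a)+e[...,1]*np.sin(a); v=-e[...,0]*np.sin(a)+e[...,1]*np.cos(a)
    for s,sg in(("+",1),("-",-1)):
        m=(W[...,2]>.091)&(W[...,2]<.105)&(abs(v)<.03)&(sg*u>.045)&(sg*u<.1)
        if m.sum()>5: print(n,s,m.sum(),"u",np.percentile(u[m],[3,97]),"v",np.percentile(v[m],[3,97]),"z",np.median(W[...,2][m]),"col",g[m].mean(0))
E
```

```text
time_s: 8.1
position: [0.5141, 0.2883, 0.077]
tcp_rot: [[-0.235, 0.972, 0.001], [0.972, 0.235, 0.0], [0.0, 0.001, -1.0]]
force: [-1.2, 0.3, -3.1]
opening: 0.361
time_s: 8.6
position: [0.5141, 0.2882, 0.0769]
tcp_rot: [[-0.235, 0.972, 0.0], [0.972, 0.235, 0.0], [0.0, 0.0, -1.0]]
force: [0.4, -0.0, -0.3]
opening: 0.589
t 8.6 pos [0.5141 0.2882 0.0769] F [ 0.4 -0.  -0.3] open 0.589 j [ 18.4  40.6  94.4  -0.   45.  -85.1]
shift [-0.0003  0.0001  0.0009] turn [ 0.03 -0.   -0.04]
top + 120 u [0.05230277 0.07957465] v [-0.01184573  0.01262546] z 0.0984455130437785 col [194.40833333  50.4         34.85833333]
top - 132 u [-0.07754969 -0.0496262 ] v [-0.01237981  0.01252396] z 0.09808557244967683 col [129.71969697 125.72727273 114.46969697]
side + 165 u [0.05143748 0.07973652] v [-0.00984606  0.01455452] z 0.09737262093397189 col [215.46060606  43.02424242  18.66666667]
side - 166 u [-0.07689261 -0.04869445] v [-0.00925667  0.01464096] z 0.0976517819139483 col [139.0060241  135.07228916 122.26506024]
```

View pics/side4.png

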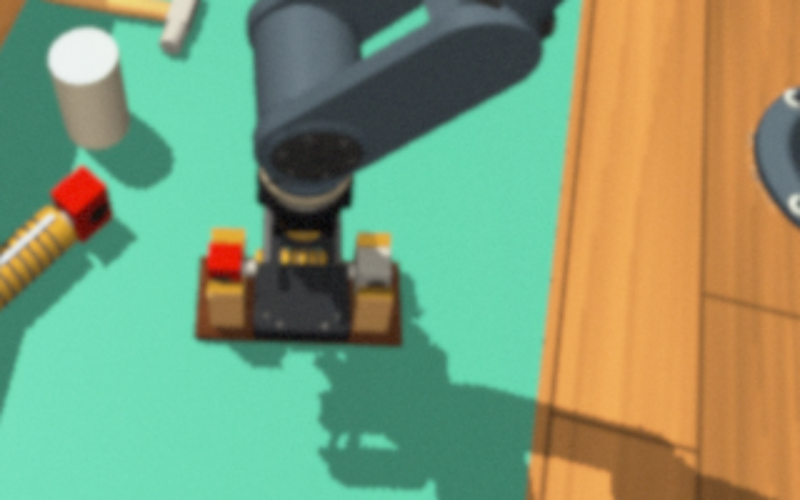

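```bash
python3 -m jog '0 0 0.001 0 10 0 0.6; 0 0 0.001 0 20 0 0.6; 0 0 0.001 0 30 0 0.6; 0 0 0.001 0 40 0 0.6; 0 0 0.001 0 44 0 0.6;0 0 0.001 0 44 0 0.6;0 0 0.001 0 44 0 0.6'; python3 go.py .5142 .288 .076 103.6 44
```

```text
time_s: 9.57
position: [0.5138, 0.2885, 0.0759]
tcp_rot: [[-0.169, 0.972, -0.163], [0.7, 0.235, 0.675], [0.694, 0.0, -0.72]]
force: [0.4, 0.5, 0.9]
opening: 0.6
t 9.57 pos [0.5138 0.2885 0.0759] F [0.4 0.5 0.9] open 0.6 j [  -1.6   47.6   98.6   50.5   60.2 -141.7]
shift [-0.0003  0.0002 -0.0005] turn [0.01 0.06 0.01]
```

```bash
python3 -m jog '0 0 0 0 0 0 0.2; 0 0 0 0 0 0 0.2;0 0 0 0 0 0 0.2;0 0 0 0 0 0 0.2;0 0 0 0 -5 0 0.2;0 0 0 0 -10 0 0.2;0 0 0 0 -15 0 0.2;0 0 0 0 -20 0 0.2'; python3 go.py .5142 .288 .076 103.6 0
```

```text
time_s: 10.58
position: [0.5135, 0.2895, 0.0769]
tcp_rot: [[-0.213, 0.972, -0.096], [0.888, 0.234, 0.396], [0.407, -0.0, -0.913]]
force: [-1.6, 3.6, 2.2]
opening: 0.357
t 10.57 pos [0.5135 0.2895 0.0769] F [-1.6  3.6  2.2] open 0.357 j [   6.8   41.9   98.    32.9   48.1 -120.7]
shift [-0.0019  0.0003  0.0002] turn [ -0.   -24.04  -0.09]
```

```bash
python3 -m jog '0 0 0 0 -8 0 0.2; 0 0 0 0 -16 0 0.2;0 0 0 0 -24 0 0.2;0 0 0 0 -32 0 0.2;0 0 0 0 -40 0 0.2;0 0 0 0 -48 0 0.2;0 0 0 0 -56 0 0.2;0 0 0 0 -64 0 0.2'; python3 -m jog '0 0 0 0 -4 0 0.2; 0 0 0 0 -4 0 0.2'; python3 go.py .5142 .288 .076 103.6 -44
python3 - <<'E'
from fit import *
for n in("top","side"):
    p,d=capture(n); np.savez(n+"5.npz",p=p,d=d); cv2.imwrite(f"pics/{n}5.png",cv2.resize(p[200:400,220:540,::-1],(800,500)))
    W=cloud(n,d); g=p.astype(int)
    a=np.radians(13.6); e=W[...,:2]-[.5142,.288]; u=e[...,0]*np.cos(a)+e[...,1]*np.sin(a); v=-e[...,0]*np.sin(a)+e[...,1]*np.cos(a)
    for s,sg in(("+",1),("-",-1)):
        m=(W[...,2]>.091)&(W[...,2]<.105)&(abs(v)<.03)&(sg*u>.035)&(sg*u<.1)
        if m.sum()>5: print(n,s,m.sum(),"u",np.percentile(u[m],[3,97]),"v",np.percentile(v[m],[3,97]),"z",np.median(W[...,2][m]),"col",g[m].mean(0))
E
```

```text
time_s: 11.58
position: [0.5156, 0.2902, 0.0782]
tcp_rot: [[-0.176, 0.972, 0.157], [0.744, 0.236, -0.626], [-0.645, 0.006, -0.764]]
force: [-0.4, 1.6, 3.6]
opening: 0.36
time_s: 11.82
position: [0.5155, 0.2901, 0.078]
tcp_rot: [[-0.168, 0.971, 0.169], [0.697, 0.238, -0.676], [-0.697, 0.005, -0.717]]
force: [0.1, 3.9, 10.1]
opening: 0.356
t 11.82 pos [0.5155 0.2901 0.078 ] F [ 0.1  3.9 10.1] open 0.356 j [ 36.5  51.8  82.4 -42.6  72.  -43.8]
shift [ 0.0001 -0.0018  0.0026] turn [ 0.31  0.17 -0.06]
top + 139 u [0.03801268 0.07566151] v [-0.00705269  0.02058434] z 0.09858352812017984 col [169.04316547  54.62589928  35.10791367]
top - 137 u [-0.06959768 -0.04157937] v [-0.00565976  0.02092974] z 0.098970107980683 col [137.12408759 132.94890511 119.56934307]
side + 173 u [0.04191997 0.07625548] v [-0.00161101  0.02155111] z 0.0983465984853004 col [208.69942197  42.01734104  20.08092486]
```

View pics/side5.png

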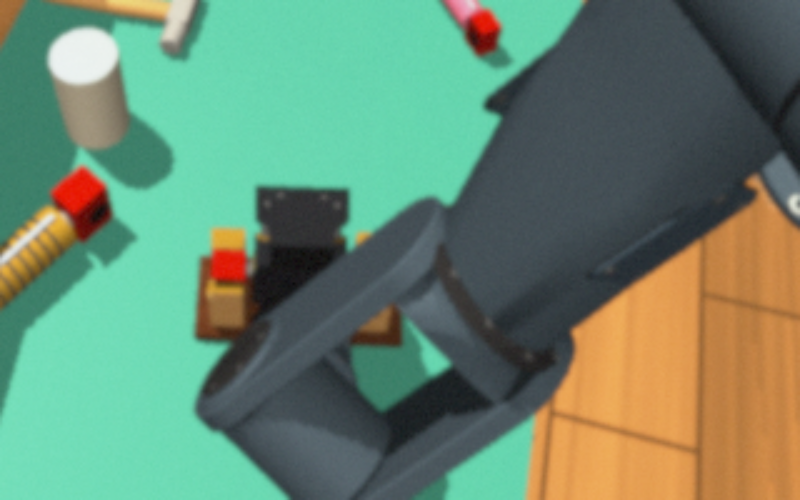

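```bash
python3 -m jog '0 0 0 0 0 0 0.6; 0 0 0 0 0 0 0.6;0 0 0 0 0 0 0.6;0 0.001 0.0015 0 10 0 0.6;0 0.002 0.0026 0 20 0 0.6;0 0.002 0.0026 0 30 0 0.6;0 0.002 0.0026 0 40 0 0.6;0 0.002 0.0026 0 50 0 0.6'; python3 -m jog '0 0 0 0 5 0 0.6;0 0 0 0 5 0 0.6;0 0 0 0 5 0 0.6';  python3 go.py .5142 .288 .076 103.6 10;python3 - <<'E'
from fit import *
for n in("top","side"):
    p,d=capture(n); np.savez(n+"6.npz",p=p,d=d); cv2.imwrite(f"pics/{n}6.png",cv2.resize(p[200:400,220:540,::-1],(800,500)))
    W=cloud(n,d); g=p.astype(int)
    a=np.radians(13.6); e=W[...,:2]-[.5142,.288]; u=e[...,0]*np.cos(a)+e[...,1]*np.sin(a); v=-e[...,0]*np.sin(a)+e[...,1]*np.cos(a)
    for s,sg in(("+",1),("-",-1)):
        m=(W[...,2]>.091)&(W[...,2]<.105)&(abs(v)<.03)&(sg*u>.035)&(sg*u<.1)
        if m.sum()>5: print(n,s,m.sum(),"u",np.percentile(u[m],[3,97]),"v",np.percentile(v[m],[3,97]),"z",np.median(W[...,2][m]),"col",g[m].mean(0))
E
```

```text
time_s: 12.92
position: [0.5163, 0.2869, 0.0744]
tcp_rot: [[-0.233, 0.972, -0.024], [0.966, 0.234, 0.107], [0.11, 0.001, -0.994]]
force: [0.4, 0.5, -0.7]
opening: 0.601
time_s: 13.3
position: [0.516, 0.287, 0.0736]
tcp_rot: [[-0.23, 0.972, -0.045], [0.954, 0.235, 0.184], [0.19, -0.001, -0.982]]
force: [0.7, 0.5, 0.2]
opening: 0.598
t 13.3 pos [0.516  0.287  0.0736] F [0.7 0.5 0.2] open 0.598 j [  12.8   40.8   96.2   15.8   44.3 -102.2]
shift [ 0.0018 -0.0015 -0.0021] turn [-0.04 -0.93 -0.03]
top + 18 u [0.0714651  0.07728302] v [-0.0064056   0.01555473] z 0.09957608042176222 col [150.94444444  53.33333333  42.55555556]
top - 98 u [-0.06911257 -0.04110298] v [-0.00254395  0.02107349] z 0.10005095661734517 col [120.94897959 118.65306122 108.42857143]
side + 178 u [0.04756767 0.07620119] v [-0.00304157  0.02112977] z 0.0987977643489345 col [211.44382022  44.30898876  20.71910112]
side - 177 u [-0.06956029 -0.04156708] v [-0.0017821   0.02147239] z 0.09974449002187023 col [142.24293785 136.16384181 123.18079096]
```

View pics/side6.png

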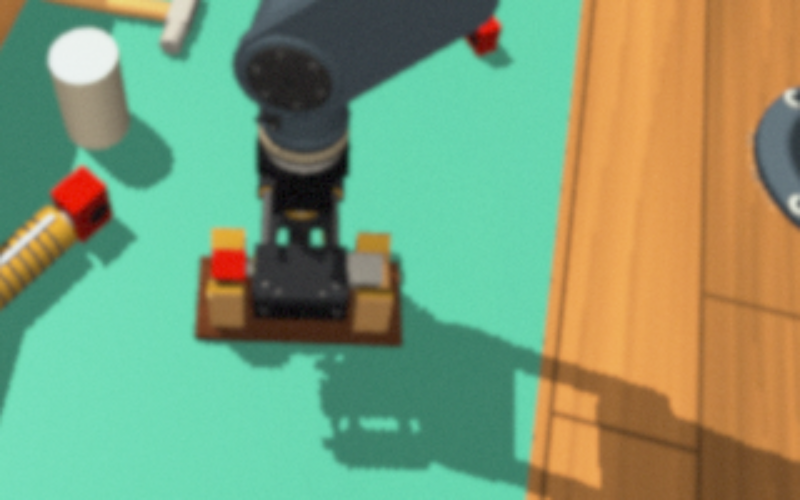

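```bash
python3 -m jog '0.002 -0.0015 -0.002 0 0 0 0.6;0.002 -0.0015 -0.002 0 0 0 0.2;0.002 -0.0015 -0.002 0 0 0 0.2;0.002 -0.0015 -0.002 0 0 0 0.2;0.002 -0.0015 -0.002 0 0 0 0.2;0.002 -0.0015 -0.002 0 -4 0 0.2;0.002 -0.0015 -0.002 0 -8 0 0.2;0.002 -0.0015 -0.002 0 -12 0 0.2'; python3 go.py .5142 .288 .076 103.6 0; python3 -c "
from rig import *
print(read_state()['moment'])"
```

```text
time_s: 14.4
position: [0.5143, 0.2898, 0.0766]
tcp_rot: [[-0.233, 0.972, 0.005], [0.972, 0.233, -0.016], [-0.017, 0.001, -1.0]]
force: [-2.2, 5.4, 0.4]
opening: 0.358
t 14.4 pos [0.5143 0.2898 0.0766] F [-2.2  5.4  0.4] open 0.358 j [ 19.   40.7  94.1  -1.4  45.2 -83.5]
shift [-0.0017 -0.0005  0.0006] turn [ 0.07  0.96 -0.13]
[ 1.01502197  0.41329519 -0.00829757]
```

```bash
python3 -m jog '0 0 0 0 -4 0 0.2;0 0 0 0 -8 0 0.2;0 0 0 0 -12 0 0.2;0 0 0 0 -12 0 0.2'; python3 -c "
from rig import *
print(read_state()['moment'])"; python3 -m jog '0 0 0 0 -4 0 0.2;0 0 0 0 -8 0 0.2;0 0 0 0 -12 0 0.2;0 0 0 0 -12 0 0.2'; python3 go.py .5142 .288 .076 103.6 -24; python3 -c "
from rig import *
print(read_state()['moment'])"
cat > look.py <<'E'
from fit import *
import sys
k=sys.argv[1]
for n in("top","side"):
    p,d=capture(n); np.savez(n+k+".npz",p=p,d=d); cv2.imwrite(f"pics/{n}{k}.png",cv2.resize(p[200:400,220:540,::-1],(800,500)))
    W=cloud(n,d); g=p.astype(int)
    a=np.radians(13.6); e=W[...,:2]-[.5142,.288]; u=e[...,0]*np.cos(a)+e[...,1]*np.sin(a); v=-e[...,0]*np.sin(a)+e[...,1]*np.cos(a)
    for s,sg in(("+",1),("-",-1)):
        m=(W[...,2]>.091)&(W[...,2]<.105)&(abs(v)<.03)&(sg*u>.035)&(sg*u<.1)
        m&= (g[...,0]>g[...,1]+80) if sg>0 else (abs(g[...,0]-g[...,2])<50)&(g[...,0]>90)
        if m.sum()>15:
            A=np.c_[v[m],np.ones(m.sum())]; sl=np.linalg.lstsq(A,W[...,2][m],rcond=None)[0]
            print(n,s,m.sum(),"u",np.percentile(u[m],[3,97]).round(4),"v",np.percentile(v[m],[3,97]).round(4),"z",np.median(W[...,2][m]).round(4),"roll",np.degrees(np.arctan(sl[0])).round(1),"col",g[m].mean(0).round())
E
python3 look.py 7
```

```text
time_s: 14.9
position: [0.515, 0.2898, 0.0767]
tcp_rot: [[-0.23, 0.972, 0.055], [0.947, 0.236, -0.216], [-0.223, 0.003, -0.975]]
force: [-0.5, 2.8, 4.2]
opening: 0.356
[ 0.76305495  0.17392798 -0.05003363]
time_s: 15.4
position: [0.515, 0.2888, 0.0755]
tcp_rot: [[-0.214, 0.972, 0.1], [0.882, 0.236, -0.408], [-0.42, 0.001, -0.907]]
force: [1.6, 1.6, -1.3]
opening: 0.353
t 15.4 pos [0.515  0.2888 0.0755] F [ 1.6  1.6 -1.3] open 0.353 j [ 29.7  45.3  88.2 -28.7  57.3 -55.9]
shift [-0.0008 -0.001  -0.0002] turn [0.05 0.86 0.02]
[ 1.10407297 -0.13603625  0.1585236 ]
top + 116 u [0.0482 0.0747] v [-0.0047  0.0209] z 0.0998 roll -3.6 col [175.  47.  33.]
top - 98 u [-0.0666 -0.0386] v [-0.002   0.0218] z 0.0999 roll -15.2 col [123. 120. 108.]
side + 105 u [0.0527 0.0749] v [0.0002 0.0221] z 0.0986 roll -20.0 col [211.  37.  18.]
```

View pics/top7.png

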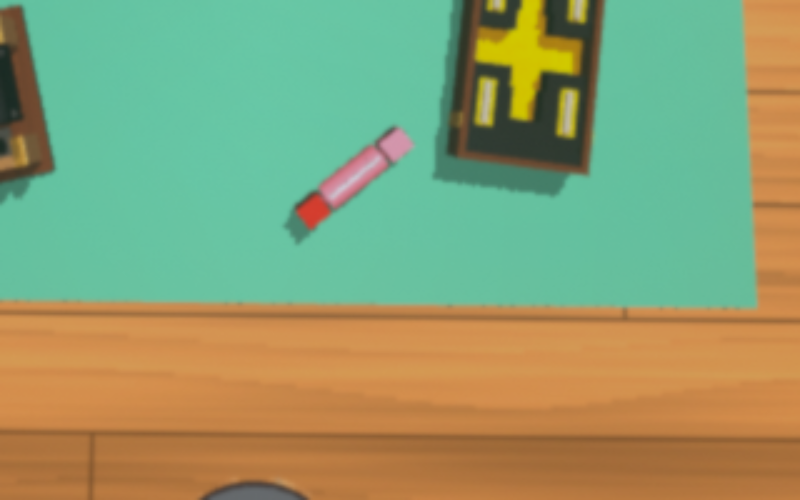

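```bash
python3 -m jog '0 0 0 0 -4 0 0.2;0 0 0 0 -8 0 0.2;0 0 0 0 -12 0 0.2;0 0 0 0 -16 0 0.2;0 0 0 0 -16 0 0.2'; python3 go.py .5142 .288 .076 103.6 -40; python3 -c "
from rig import *
print(read_state()['moment'])"
python3 look.py 8
```

```text
time_s: 16.12
position: [0.5148, 0.2863, 0.0745]
tcp_rot: [[-0.179, 0.972, 0.152], [0.733, 0.234, -0.639], [-0.657, -0.003, -0.754]]
force: [5.4, -4.0, -7.2]
opening: 0.349
t 16.12 pos [0.5148 0.2863 0.0745] F [ 5.4 -4.  -7.2] open 0.349 j [ 35.3  50.8  83.6 -40.6  69.4 -45.4]
shift [ 0.0004 -0.0002 -0.0023] turn [-0.15  1.05  0.07]
[ 1.13867208 -0.21412543  0.41191355]
top + 111 u [0.0493 0.0751] v [-0.0057  0.0212] z 0.1004 roll -2.2 col [169.  46.  32.]
top - 112 u [-0.0666 -0.0383] v [-0.005   0.0225] z 0.0997 roll -4.7 col [116. 114. 102.]
side + 164 u [0.0466 0.0746] v [0.0005 0.0231] z 0.0994 roll -21.8 col [215.  38.  17.]
```

```bash
python3 -m jog '0 0 0 0 4 0 0.2;0 0 -0.001 0 8 0 0.2;0 0 -0.002 0 12 0 0.2;0 0 -0.002 0 12 0 0.2'; python3 go.py .5142 .288 .076 103.6 -29; python3 -c "
from rig import *
print(read_state()['moment'])"
python3 look.py 9
```

```text
time_s: 16.73
position: [0.5135, 0.287, 0.0777]
tcp_rot: [[-0.203, 0.973, 0.11], [0.851, 0.231, -0.472], [-0.485, -0.003, -0.875]]
force: [-0.2, -0.6, -4.9]
opening: 0.348
t 16.73 pos [0.5135 0.287  0.0777] F [-0.2 -0.6 -4.9] open 0.348 j [ 31.3  46.3  87.1 -31.9  60.6 -52.7]
shift [0.0015 0.0009 0.0011] turn [-0.25  0.01 -0.15]
[ 0.60039947  0.20927481 -0.0086127 ]
top + 42 u [0.0498 0.0727] v [-0.0057  0.0191] z 0.1039 roll -3.6 col [190.  50.  32.]
top - 40 u [-0.068  -0.0408] v [-0.0069  0.0203] z 0.1032 roll 4.7 col [123. 119. 104.]
side - 51 u [-0.067 -0.052] v [0.0001 0.0207] z 0.1032 roll -13.4 col [137. 131. 120.]
```

View pics/side9.png

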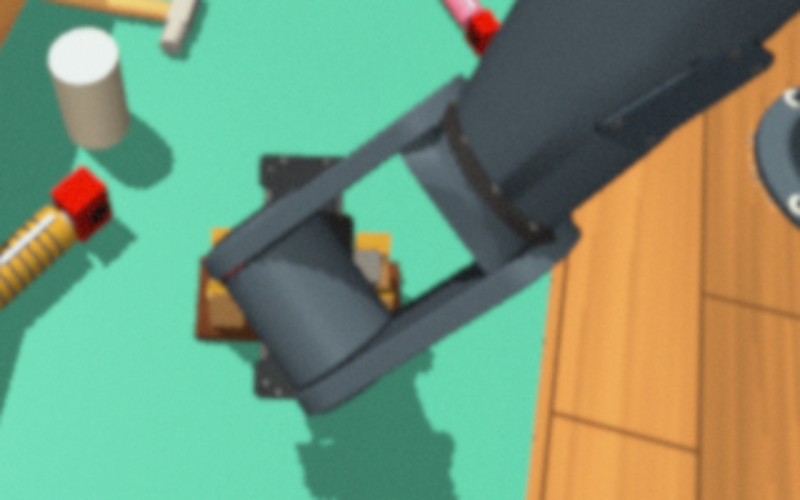

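```bash
sed -i 's/<.105/<.118/' look.py
cat >> look.py <<'E'
            for vv in np.arange(-.012,.03,.005):
                k2=m&(v>vv)&(v<vv+.005)
                if k2.sum()>3: print("   v%.3f z %.4f"%(vv+.0025,np.median(W[...,2][k2])),end="")
            print()
E
python3 look.py 10
```

```text
top + 111 u [0.0475 0.074 ] v [-0.0051  0.0192] z 0.1052 roll -9.5 col [189.  49.  33.]
   v-0.005 z 0.1065   v0.001 z 0.1068   v0.005 z 0.1063   v0.011 z 0.1043   v0.016 z 0.1030   v0.020 z 0.1029
top - 115 u [-0.0675 -0.0398] v [-0.0044  0.0201] z 0.1058 roll -10.7 col [124. 121. 109.]
   v-0.005 z 0.1084   v0.001 z 0.1078   v0.005 z 0.1059   v0.011 z 0.1054   v0.016 z 0.1044   v0.020 z 0.1032
side - 98 u [-0.0671 -0.0478] v [-0.0007  0.0204] z 0.1052 roll -14.5 col [139. 133. 121.]
   v0.001 z 0.1066   v0.005 z 0.1058   v0.011 z 0.1044   v0.016 z 0.1043   v0.020 z 0.1020
```

```bash
python3 -m jog '0 0 0 0 5 0 0.2;-0.001 0 0.001 0 10 0 0.2;-0.001 0 0.003 0 10.5 0 0.2;0.001 0 0.005 0 10.5 0 0.2;0.001 0 0.006 0 10.5 0 0.2;0.001 0 0.006 0 10.5 0 0.2'; python3 go.py .5142 .288 .076 103.6 -18.5
python3 look.py 11
```

```text
time_s: 17.68
position: [0.5144, 0.2877, 0.0717]
tcp_rot: [[-0.223, 0.972, 0.075], [0.921, 0.236, -0.309], [-0.318, -0.0, -0.948]]
force: [0.6, -2.9, -3.8]
opening: 0.351
t 17.68 pos [0.5144 0.2877 0.0717] F [ 0.6 -2.9 -3.8] open 0.351 j [ 27.   43.9  90.1 -22.9  52.7 -61.5]
shift [-0.0011 -0.0002 -0.0042] turn [-0.02  0.05  0.03]
top + 115 u [0.0476 0.0748] v [-0.0092  0.0143] z 0.101 roll -1.7 col [198.  49.  33.]
   v-0.009 z 0.1004   v-0.005 z 0.1012   v0.001 z 0.1013   v0.005 z 0.1007   v0.011 z 0.1007   v0.016 z 0.0992
top - 120 u [-0.0669 -0.0389] v [-0.0084  0.0154] z 0.1006 roll -1.2 col [135. 131. 119.]
   v-0.009 z 0.1003   v-0.005 z 0.1007   v0.001 z 0.1007   v0.005 z 0.1001   v0.011 z 0.1013   v0.016 z 0.0990
side + 170 u [0.047  0.0747] v [-0.0087  0.0163] z 0.0998 roll -7.1 col [213.  42.  17.]
   v-0.009 z 0.0998   v-0.005 z 0.0998   v0.001 z 0.1002   v0.005 z 0.1000   v0.011 z 0.1000   v0.016 z 0.0971
```

```bash
python3 -m jog '-0.001 0 0.001 0 0.5 0 0.2;-0.001 0 0.003 0 1.5 0 0.2;-0.001 0 0.003 0 1.5 0 0.2;-0.001 0 0.003 0 1.5 0 0.2;-0.001 0 0.003 0 1.5 0 0.6;-0.001 0 0.003 0 1.5 0 0.6;-0.001 0 0.003 0 1.5 0 0.6'; python3 go.py .5142 .288 .078 103.6 0
python3 look.py 12
```

```text
time_s: 18.65
position: [0.5154, 0.2856, 0.0698]
tcp_rot: [[-0.224, 0.972, 0.069], [0.93, 0.235, -0.284], [-0.292, 0.001, -0.956]]
force: [-0.2, -0.4, 0.2]
opening: 0.572
t 18.65 pos [0.5154 0.2856 0.0698] F [-0.2 -0.4  0.2] open 0.572 j [ 26.2  43.7  90.7 -21.4  51.4 -63.1]
shift [ 0.0001 -0.0006 -0.0086] turn [ 0.04 17.   -0.03]
top + 118 u [0.0476 0.0751] v [-0.0124  0.0116] z 0.0983 roll 2.6 col [197.  49.  33.]
   v-0.009 z 0.0979   v-0.005 z 0.0984   v0.001 z 0.0987   v0.005 z 0.0982   v0.011 z 0.0988
top - 119 u [-0.0663 -0.0387] v [-0.0117  0.0122] z 0.0984 roll -2.0 col [139. 135. 123.]
   v-0.009 z 0.0993   v-0.005 z 0.0983   v0.001 z 0.0979   v0.005 z 0.0984   v0.011 z 0.0981
side + 161 u [0.0472 0.0749] v [-0.0115  0.0135] z 0.0976 roll -3.4 col [215.  42.  18.]
   v-0.009 z 0.0981   v-0.005 z 0.0982   v0.001 z 0.0979   v0.005 z 0.0977   v0.011 z 0.0975   v0.016 z 0.0964
```

View pics/side12.png

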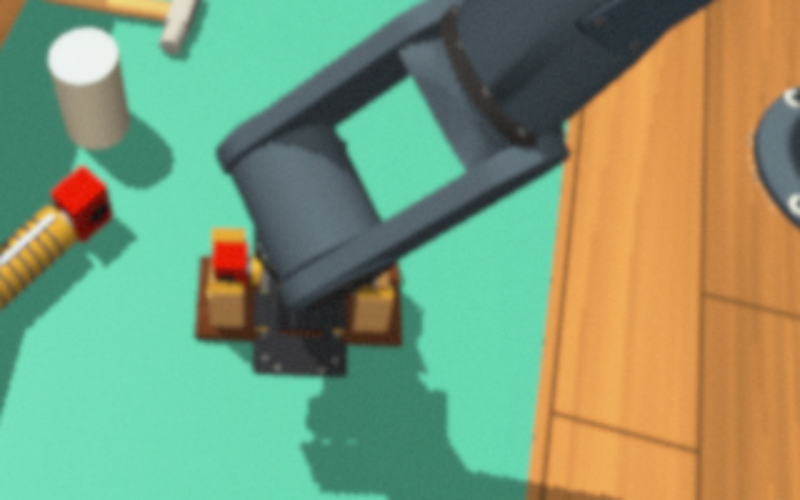

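```bash
python3 go.py .5185 .289 .077 103.6 0;  python3 -m jog '0 0 -0.004 0 4 0 0.6;0.001 0.002 -0.007 0 9 0 0.6;0.001 0.004 -0.007 0 17 0 0.6;0.001 0.004 -0.007 0 17 0 0.6;0.001 0.004 -0.007 0 17 0 0.6'; python3 go.py .5185 .289 .077 103.6 0; python3 look.py 13
```

```text
t 18.75 pos [0.5152 0.2856 0.0697] F [ 0.4 -0.9 -0.8] open 0.59 j [ 26.2  43.7  90.7 -21.4  51.4 -63.1]
shift [ 0.0003  0.004  -0.0077] turn [ 0.02 17.   -0.04]
time_s: 19.38
position: [0.5181, 0.2893, 0.0758]
tcp_rot: [[-0.234, 0.972, -0.0], [0.972, 0.234, -0.002], [-0.002, -0.001, -1.0]]
force: [-0.2, 0.4, -0.7]
opening: 0.601
t 19.38 pos [0.5181 0.2893 0.0758] F [-0.2  0.4 -0.7] open 0.601 j [ 18.5  40.9  93.8  -0.1  45.4 -85. ]
shift [-0.0004  0.0004 -0.0012] turn [-0.03  0.1  -0.05]
top + 76 u [0.0578 0.0752] v [-0.0125  0.0112] z 0.0982 roll 1.8 col [198.  49.  33.]
   v-0.009 z 0.0979   v-0.005 z 0.0981   v0.001 z 0.0991   v0.005 z 0.0982   v0.011 z 0.0986
top - 121 u [-0.0663 -0.0387] v [-0.012   0.0123] z 0.0985 roll -0.1 col [131. 127. 116.]
   v-0.009 z 0.0986   v-0.005 z 0.0987   v0.001 z 0.0980   v0.005 z 0.0988   v0.011 z 0.0978
side + 161 u [0.0472 0.0748] v [-0.0116  0.0136] z 0.0976 roll -2.9 col [216.  43.  18.]
   v-0.009 z 0.0971   v-0.005 z 0.0979   v0.001 z 0.0978   v0.005 z 0.0978   v0.011 z 0.0969   v0.016 z 0.0953
side - 158 u [-0.0656 -0.0378] v [-0.0099  0.0143] z 0.0976 roll -3.3 col [135. 134. 121.]
   v-0.009 z 0.0975   v-0.005 z 0.0983   v0.001 z 0.0977   v0.005 z 0.0976   v0.011 z 0.0979   v0.016 z 0.0949
```

View pics/side13.png

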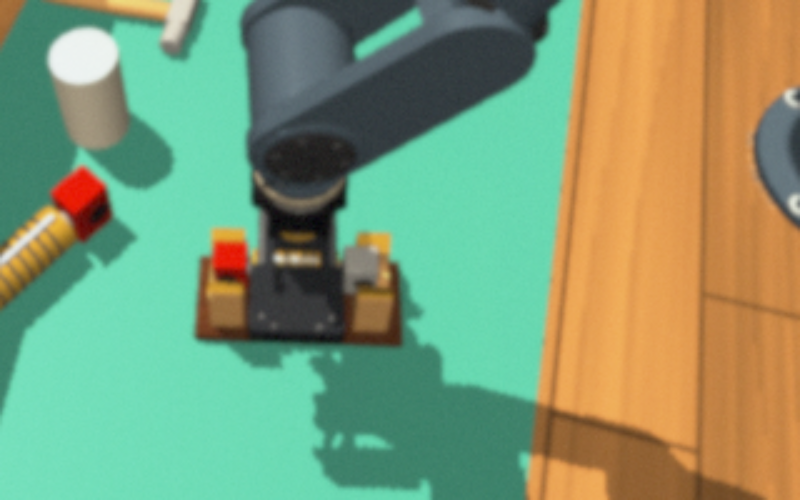

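```bash
python3 -m jog '0 0 -0.001 0 0 0 0.2;0 0 -0.001 0 0 0 0.2;0 0 -0.001 0 0 0 0.2;0 0 -0.001 0 0 0 0.2;0 0 -0.001 0 0 0 0.2'; python3 -m jog '0 0 -0.01 0 0 0 0.2;0 0 -0.025 0 0 0 0.2;0 0 -0.05 0 0 0 0.2;0 0 -0.075 0 0 0 0.2;0 0 -0.1 0 0 0 0.2;0 0 -0.1 0 0 0 0.2;0 0 -0.1 0 0 0 0.2'; python3 go.py .569 -.293 .177 82.9
```

```text
time_s: 20.1
position: [0.5182, 0.2893, 0.0768]
tcp_rot: [[-0.235, 0.972, -0.0], [0.972, 0.235, -0.0], [-0.0, -0.0, -1.0]]
force: [-0.0, -0.9, 0.6]
opening: 0.357
time_s: 20.98
position: [0.5174, 0.2892, 0.1764]
tcp_rot: [[-0.234, 0.972, -0.001], [0.972, 0.234, -0.0], [-0.0, -0.001, -1.0]]
force: [-0.5, 0.3, -4.4]
opening: 0.359
t 20.98 pos [0.5174 0.2892 0.1764] F [-0.5  0.3 -4.4] open 0.359 j [ 18.4  32.4  90.4   0.   57.3 -85.2]
shift [-5.78e-01 -8.64e-02 -5.00e-04] turn [-8.000e-02  2.000e-02  2.066e+01]
```

```bash
python3 -m jog '-0.03 -0.005 0 0 0 1 0.2;-0.08 -0.012 0 0 0 3 0.2;-0.13 -0.02 0 0 0 6 0.2;-0.18 -0.027 0 0 0 8 0.2;-0.23 -0.035 0 0 0 10 0.2;-0.28 -0.042 0 0 0 12 0.2;-0.33 -0.05 0 0 0 14 0.2;-0.38 -0.058 0 0 0 16 0.2';python3 go.py .569 -.293 .177 82.9
```

```text
time_s: 21.98
position: [0.55, -0.0949, 0.1754]
tcp_rot: [[0.044, 0.999, -0.003], [0.999, -0.044, 0.001], [0.001, -0.003, -1.0]]
force: [1.1, 0.5, -5.6]
opening: 0.36
t 21.98 pos [ 0.55   -0.0949  0.1754] F [ 1.1  0.5 -5.6] open 0.36 j [ -21.3   30.2   95.4    0.    54.6 -108.8]
shift [-0.197   0.0277 -0.0019] turn [-0.16 -0.06  4.58]
```

```bash
python3 -m jog '-0.04 0.005 0 0 0 2 0.2;-0.08 0.01 0 0 0 3 0.2;-0.12 0.016 0 0 0 4 0.2;-0.16 0.022 0 0 0 4.6 0.2;-0.187 0.0265 0 0 0 4.6 0.2;-0.193 0.027 0 0 0 4.6 0.2;-0.193 0.027 0 0 0 4.6 0.2;-0.193 0.027 0 0 0 4.6 0.2';python3 go.py .569 -.293 .12 82.9
cat > look2.py <<'E'
from fit import *
import sys
k=sys.argv[1]; z0=float(sys.argv[2]) # axis height
for n in("top","side"):
    p,d=capture(n); np.savez(n+k+".npz",p=p,d=d)
    c=p[150:300,340:540] if n=="top" else p[60:260,260:500]
    cv2.imwrite(f"pics/{n}{k}.png",cv2.resize(c[:,:,::-1],None,fx=3,fy=3,interpolation=cv2.INTER_CUBIC)[:600,:800])
    W=cloud(n,d); g=p.astype(int)
    a=np.radians(-7.1); e=W[...,:2]-[.569,-.293]; u=e[...,0]*np.cos(a)+e[...,1]*np.sin(a); v=-e[...,0]*np.sin(a)+e[...,1]*np.cos(a)
    for s,sg in(("+",1),("-",-1)):
        m=(abs(W[...,2]-z0-.022)<.008)&(abs(v)<.03)&(sg*u>.03)&(sg*u<.1)
        m&= (g[...,0]>g[...,1]+80)&(g[...,1]<90) if sg>0 else (abs(g[...,0]-g[...,2])<50)&(g[...,0]>80)
        if m.sum()>15: print(n,s,m.sum(),"u",np.percentile(u[m],[3,97]).round(4),"v",np.percentile(v[m],[3,97]).round(4),"z",np.median(W[...,2][m]).round(4),"col",g[m].mean(0).round())
E
python3 look2.py 14 .177
```

```text
time_s: 22.98
position: [0.5692, -0.2858, 0.1761]
tcp_rot: [[0.122, 0.993, -0.002], [0.993, -0.122, 0.002], [0.002, -0.002, -1.0]]
force: [0.2, 1.3, -4.7]
opening: 0.36
t 22.98 pos [ 0.5692 -0.2858  0.1761] F [ 0.2  1.3 -4.7] open 0.36 j [ -36.7   35.5   83.7    0.    61.  -119.7]
shift [-0.0072  0.0008  0.0561] turn [-0.11 -0.09  0.12]
top + 133 u [0.0436 0.0701] v [-0.0028  0.0209] z 0.1972 col [204.  51.  37.]
top - 54 u [-0.0684 -0.0362] v [0.0069 0.0211] z 0.1974 col [115. 112. 102.]
side - 81 u [-0.0718 -0.0433] v [-0.0047  0.0234] z 0.197 col [123. 125. 111.]
```

View pics/top14.png

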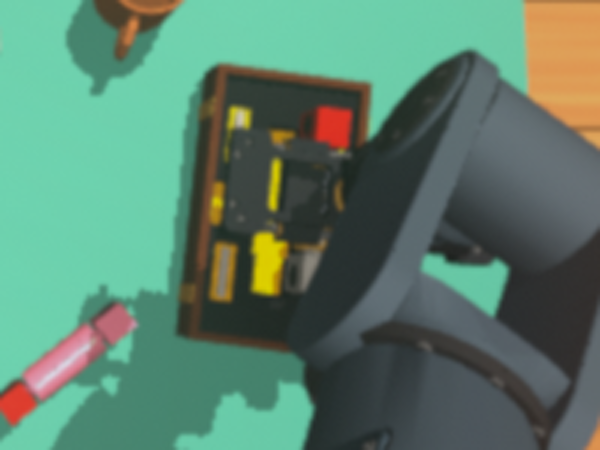

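View pics/side14.png

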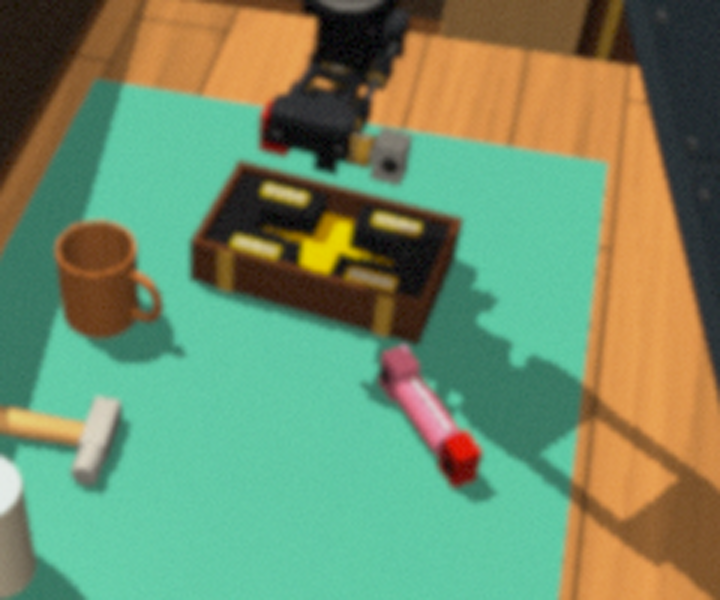

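Run:
```python
from fit import *
from scipy.optimize import minimize
def plane(n,z0):
    c,f=K(n); v,u=np.mgrid[0:400,0:640].astype(float)
    D=np.stack([(u-c["cx"])/f,(v-c["cy"])/f,np.ones_like(u)],-1)@c["R"]; C=-c["R"].T@c["t"]
    s=(z0-C[2])/D[...,2]; return C+s[...,None]*D
for n in("top","side"):
    z=np.load(n+"0.npz"); p=z['p'].astype(float); W=plane(n,.048)
    d=W[...,:2]-[.569,-.293]
    def uv(x,y,a): 
        e=d-[x,y]; return e[...,0]*np.cos(a)+e[...,1]*np.sin(a), -e[...,0]*np.sin(a)+e[...,1]*np.cos(a)
    a0=np.radians(-7.1); u,v=uv(0,0,a0)
    R=(abs(u)<.1)&(abs(v)<.055)
    R&=~((abs(u)>.03)&(abs(v)>.03))
    w=np.clip((p[...,0]-p[...,2]-20)/60,0,1)  # yellowness
    s=600
    sg=lambda t:1/(1+np.exp(-np.clip(t*s*2,-50,50)))
    def cost(q):
        u,v=uv(q[0]/1e3,q[1]/1e3,a0+q[2]/100)
        bx=lambda hu,hv: sg(hu-abs(u))*sg(hv-abs(v))
        M=np.maximum.reduce([bx(.0755,.016),bx(.0395,.0195),bx(.02,.062)])
        return ((M-w)[R]**2).mean()
    best=min((minimize(cost,[x,y,0],method="Nelder-Mead",options=dict(initial_simplex=[[x,y,0],[x+2,y,0],[x,y+2,0],[x,y,2]])) for x in(-2,2) for y in(-3,0,3)),key=lambda r:r.fun)
    print(n,best.x,best.fun,"centre",.569+best.x[0]/1e3,-.293+best.x[1]/1e3,"ang",-7.1+np.degrees(best.x[2]/100))
```

```text
top [-1.19774642  3.77023399  0.39781798] 0.021299472361850372 centre 0.5678022535812083 -0.2892297660144201 ang -6.872067088705923
side [-2.77900945 23.7165966  -0.18693343] 0.08831328274690324 centre 0.5662209905526652 -0.269283403398115 ang -7.207104967920369
```

Run:
```python
from fit import *
from scipy.optimize import minimize
def plane(n,z0):
    c,f=K(n); v,u=np.mgrid[0:400,0:640].astype(float)
    D=np.stack([(u-c["cx"])/f,(v-c["cy"])/f,np.ones_like(u)],-1)@c["R"]; C=-c["R"].T@c["t"]
    s=(z0-C[2])/D[...,2]; return C+s[...,None]*D
for n in("top","side"):
  for thr in ((20,60),(60,60)):
    z=np.load(n+"0.npz"); p=z['p'].astype(float); A=plane(n,.048)[...,:2]; F=plane(n,.020)[...,:2]
    def uv(W,x,y,a): 
        e=W-[.569+x,-.293+y]; return e[...,0]*np.cos(a)+e[...,1]*np.sin(a), -e[...,0]*np.sin(a)+e[...,1]*np.cos(a)
    a0=np.radians(-7.1); u,v=uv(A,0,0,a0)
    R=(abs(u)<.095)&(v<.05 if n=="top" else v<.02)&(v>-.075)
    R&=~((abs(u)>.035)&(abs(v)>.027))
    w=np.clip((p[...,0]-p[...,2]-thr[0])/thr[1],0,1)
    sg=lambda t:1/(1+np.exp(-np.clip(t*1200,-50,50)))
    def X(W,q):
        u,v=uv(W,q[0]/1e3,q[1]/1e3,a0+q[2]/100)
        bx=lambda hu,hv: sg(hu-abs(u))*sg(hv-abs(v))
        return np.maximum.reduce([bx(.0755,.016),bx(.0395,.0195),bx(.02,.062)])
    def run(both):
        def cost(q):
            M=X(A,q)*X(F,q) if both else X(A,q)
            return ((M-w)[R]**2).mean()
        return min((minimize(cost,[x,y,0],method="Nelder-Mead",options=dict(initial_simplex=[[x,y,0],[x+2,y,0],[x,y+2,0],[x,y,2]])) for x in(-2,2) for y in(-3,0,3)),key=lambda r:r.fun)
    for b in(0,1):
        r=run(b); print(n,thr,"floor" if b else "aperture",r.x.round(2),round(r.fun,4))
```

```text
top (20, 60) aperture [-1.11  4.57  0.52] 0.0311
top (20, 60) floor [-0.42 -1.22  0.14] 0.0303
top (60, 60) aperture [-0.87  6.28  0.2 ] 0.0569
top (60, 60) floor [-0.47 -0.8   0.03] 0.004
side (20, 60) aperture [-3.13 24.24  0.45] 0.0404
side (20, 60) floor [ 0.64 -4.49 -1.23] 0.0611
side (60, 60) aperture [-3.5  29.53 -0.22] 0.0452
side (60, 60) floor [ 0.02 -1.84 -1.32] 0.0185
```

```bash
python3 -m jog '-0.004 0 0.01 0 0 0 0.2;-0.009 0 0.03 0 0 0 0.2;-0.009 0 0.055 0 0 0 0.2;-0.009 0 0.075 0 0 0 0.2;-0.009 0 0.085 0 0 0 0.2;-0.009 0 0.085 0 0 0 0.2;-0.009 0 0.085 0 0 0 0.2';python3 go.py .5686 -.2938 .0425 82.9
python3 look2.py 15 .091
```

```text
time_s: 23.95
position: [0.5691, -0.297, 0.0923]
tcp_rot: [[0.123, 0.992, 0.001], [0.992, -0.123, -0.001], [-0.001, 0.001, -1.0]]
force: [-0.5, 0.4, -5.1]
opening: 0.361
t 23.95 pos [ 0.5691 -0.297   0.0923] F [-0.5  0.4 -5.1] open 0.361 j [ -37.5   42.1   86.    -0.    51.8 -120.5]
shift [ 0.0031 -0.001   0.0498] turn [0.07 0.04 0.06]
top + 106 u [0.0444 0.0718] v [-0.012   0.0099] z 0.1137 col [207.  53.  37.]
top - 43 u [-0.0684 -0.033 ] v [-0.0015  0.0105] z 0.1123 col [113. 109. 100.]
side - 80 u [-0.0708 -0.0385] v [-0.0143  0.0124] z 0.1125 col [122. 126. 113.]
```

View pics/side15.png

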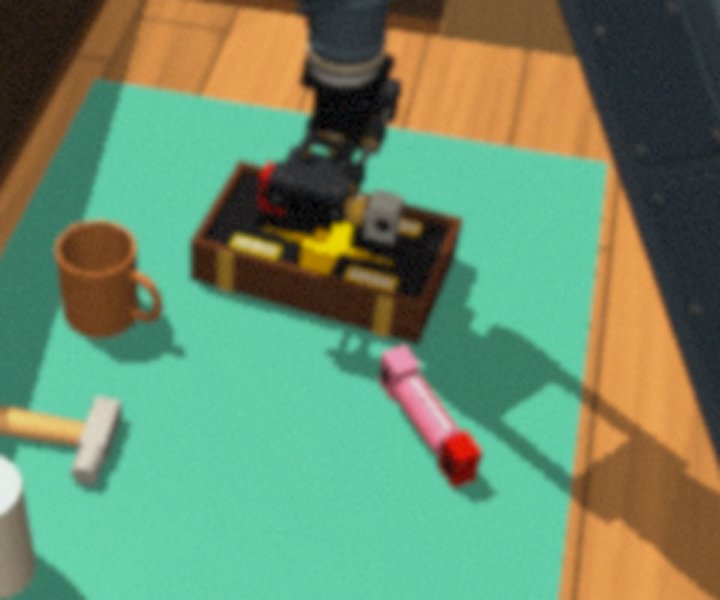

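View pics/top15.png

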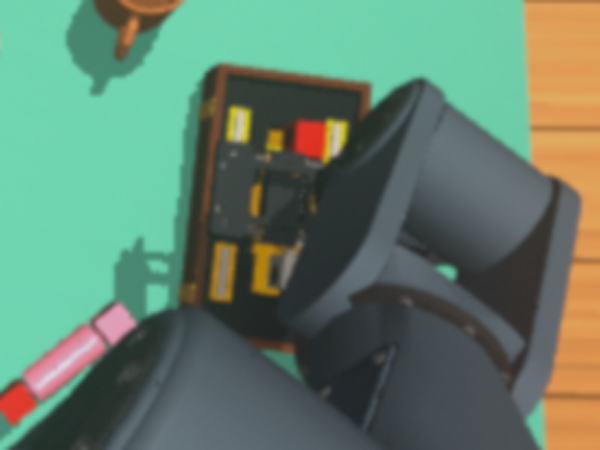

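```bash
python3 -m jog '0 -0.0005 0.01 0 0 0 0.2;0 -0.0005 0.018 0 0 0 0.2;0 -0.0005 0.022 0 0 0 0.2;0 -0.0005 0.026 0 0 0 0.2;0 -0.0005 0.029 0 0 0 0.2;0 -0.0005 0.029 0 0 0 0.2'; python3 look2.py 16 .063;python3 go.py .5686 -.2938 .0425 82.9
```

```text
time_s: 24.8
position: [0.568, -0.2964, 0.0626]
tcp_rot: [[0.123, 0.992, -0.0], [0.992, -0.123, 0.0], [0.0, -0.0, -1.0]]
force: [-0.1, 0.1, -4.5]
opening: 0.36
top + 109 u [0.0431 0.0702] v [-0.014   0.0101] z 0.0837 col [202.  51.  38.]
top - 37 u [-0.069  -0.0341] v [-0.0009  0.0106] z 0.0835 col [109. 106.  97.]
side - 75 u [-0.0727 -0.0428] v [-0.0146  0.0119] z 0.0833 col [122. 117. 106.]
t 24.9 pos [ 0.5682 -0.2965  0.0629] F [ 0.8 -0.2 -5.1] open 0.359 j [ -37.5   44.5   86.8   -0.    48.7 -120.5]
shift [0.0028 0.     0.0204] turn [0.01 0.01 0.07]
```

View pics/side16.png

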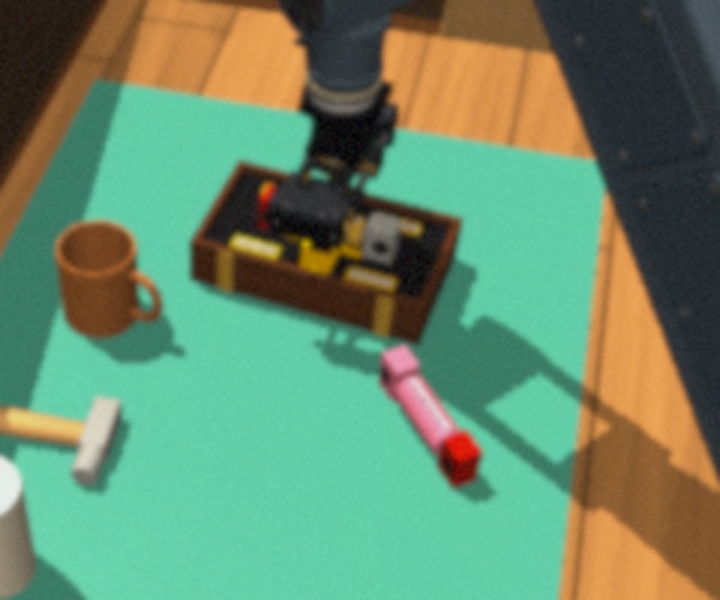

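```bash
python3 -m jog '0.0005 0 0.005 0 0 0 0.2;0.0005 0 0.009 0 0 0 0.2;0.0005 0 0.012 0 0 0 0.2;0.0005 0 0.015 0 0 0 0.2;0.0005 0 0.017 0 0 0 0.2;0.0005 0 0.017 0 0 0 0.2'; python3 look2.py 17 .046;python3 go.py .5686 -.2938 .0425 82.9
```

```text
time_s: 25.65
position: [0.5681, -0.2959, 0.0456]
tcp_rot: [[0.123, 0.992, -0.0], [0.992, -0.123, 0.0], [0.0, -0.0, -1.0]]
force: [-0.0, -1.0, -5.4]
opening: 0.356
top + 104 u [0.0435 0.0698] v [-0.0125  0.0108] z 0.0672 col [201.  50.  38.]
side + 16 u [0.063  0.0703] v [-0.0095  0.0107] z 0.0659 col [175.  36.  19.]
side - 70 u [-0.0725 -0.0438] v [-0.0134  0.0127] z 0.0661 col [125. 119. 107.]
t 25.75 pos [ 0.5683 -0.296   0.0459] F [ 0.4  0.1 -4.6] open 0.358 j [ -37.5   45.9   87.1   -0.    46.9 -120.5]
shift [0.0023 0.0001 0.0034] turn [0.01 0.01 0.06]
```

```bash
python3 -m jog '0 0 0.001 0 0 0 0.2;0 0 0.002 0 0 0 0.2;0 0 0.003 0 0 0 0.2;0 0 0.004 0 0 0 0.2;0 0 0.004 0 0 0 0.2'; python3 look2.py 18 .042;python3 go.py .5686 -.2938 .0425 82.9
```

```text
time_s: 26.38
position: [0.5683, -0.296, 0.0428]
tcp_rot: [[0.122, 0.992, 0.0], [0.992, -0.122, -0.0], [-0.0, 0.0, -1.0]]
force: [-2.1, 0.6, 4.7]
opening: 0.364
top + 103 u [0.0435 0.0702] v [-0.0128  0.0103] z 0.0639 col [201.  50.  38.]
side + 18 u [0.0625 0.0702] v [-0.0108  0.0114] z 0.0623 col [168.  31.  22.]
side - 72 u [-0.0721 -0.044 ] v [-0.0129  0.0116] z 0.0634 col [122. 117. 106.]
t 26.48 pos [ 0.5683 -0.2961  0.0427] F [-2.2  1.8  5.9] open 0.356 j [ -37.5   46.2   87.1   -0.    46.6 -120.5]
shift [0.0023 0.     0.0002] turn [0.02 0.02 0.07]
```

```bash
python3 -m jog '0 0 0.0005 0 0 0 0.2;0 0 0.0005 0 0 0 0.2;0 0 0 0 0 0 0.65;0 0 0 0 0 0 0.65;0 0 0 0 0 0 0.65;0 0 0 0 0 0 0.65'; python3 -m jog '0 0 -0.015 0 0 0 0.65;0 0 -0.04 0 0 0 0.65;0 0 -0.07 0 0 0 0.65;0 0 -0.11 0 0 0 0.65;0 0 -0.15 0 0 0 0.65;0.05 0 -0.17 0 0 0 0.65;0.1 0 -0.19 0 0 0 0.65;0.15 0 -0.2 0 0 0 0.65'; python3 -m jog '0.05 0 0 0 0 0 0.65;0.1 0 0 0 0 0 0.65;0.15 0 0 0 0 0 0.65;0.2 0 0 0 0 0 0.65;0.25 0 0 0 0 0 0.65;0.3 0 0 0 0 0 0.65;0.3 0 0 0 0 0 0.65'; python3 look2.py 19 .042
python3 - <<'E'
from h import *
for n in("top","side"):
    for l in("candle","mug","hammer","turnbuckle"):
        print(n,l,[(round(x["score"],2),np.round(x["centre"],3).tolist()) for x in spot_in(l,n)])
    p=np.load(n+"19.npz")["p"]; cv2.imwrite(f"pics/{n}19f.png",p[:,:,::-1])
E
```

```text
time_s: 27.22
position: [0.5682, -0.296, 0.0415]
tcp_rot: [[0.122, 0.992, -0.0], [0.992, -0.122, 0.0], [0.0, -0.0, -1.0]]
force: [0.2, -1.1, 0.7]
opening: 0.633
time_s: 28.22
position: [0.5872, -0.1461, 0.2445]
tcp_rot: [[0.123, 0.992, 0.004], [0.992, -0.123, -0.001], [-0.001, 0.004, -1.0]]
force: [0.9, -0.4, -0.3]
opening: 0.648
time_s: 29.1
position: [0.6232, 0.1544, 0.2429]
tcp_rot: [[0.117, 0.993, 0.002], [0.993, -0.117, 0.001], [0.001, 0.002, -1.0]]
force: [0.3, -0.5, -0.5]
opening: 0.649
top + 106 u [0.0428 0.0703] v [-0.0132  0.0106] z 0.0644 col [202.  57.  41.]
top - 120 u [-0.0714 -0.0431] v [-0.0139  0.011 ] z 0.0639 col [193. 187. 171.]
side + 69 u [0.0413 0.0689] v [-0.0137  0.0119] z 0.0631 col [182.  27.  12.]
side - 75 u [-0.0724 -0.0447] v [-0.0144  0.0131] z 0.0633 col [177. 171. 156.]
top candle [(0.88, [0.761, 0.14, 0.122])]
top mug [(0.95, [0.786, -0.181, 0.042])]
top hammer [(0.72, [0.762, 0.002, 0.023])]
top turnbuckle [(0.88, [0.805, 0.39, 0.064]), (0.84, [0.569, -0.292, 0.062]), (0.58, [0.431, -0.104, 0.038])]
side candle [(0.95, [0.761, 0.17, 0.101])]
side mug [(0.53, [0.799, -0.143, 0.048])]
side hammer [(0.77, [0.839, 0.01, 0.022])]
side turnbuckle [(0.94, [0.433, -0.092, 0.032]), (0.75, [0.771, 0.345, 0.05]), (0.64, [0.567, -0.289, 0.056])]
```

View pics/top19.png

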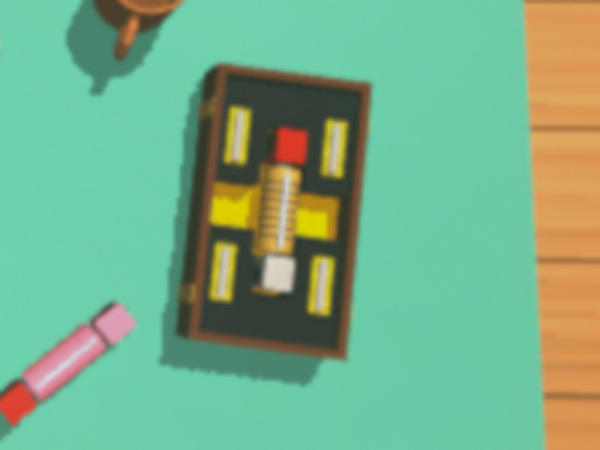

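View pics/side19f.png

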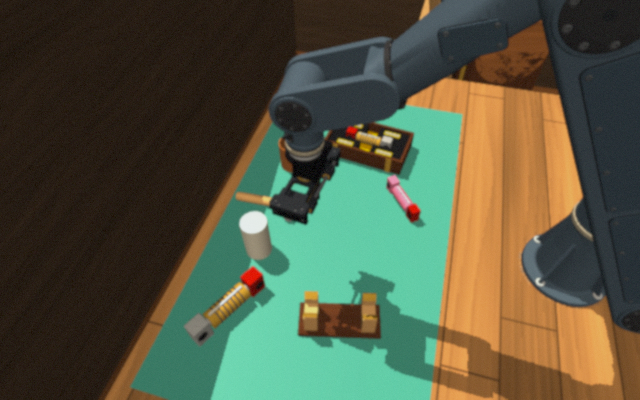

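The turnbuckle lies in the cutout at crop pixels (280,205): lug tops at 64 mm, level, upright and centred to about 1 mm. Candle, mug and pink look-alike are where they were, and the arm is clear.

```bash
python3 -c "
from rig import *
print(read_state()['qvel'].round(2),read_state()['force'].round(1)); print(hand_in())"
```

```text
[ 0.31  0.08  0.01  0.07 -0.03 -0.13] [0.  0.2 0.3]
the job is handed in; nothing more can be done
None
```

I laid the small brass turnbuckle in the stand and turned its sleeve to the hard stop. I then pressed it home in the foam cutout, let go and moved the arm clear. The job was handed in at about 29 s of the 72 s allowed; no verdict is reported.

**Closing the sleeve:** it took two strokes. Lug spacing fell from about 64.8 to 57 mm from centre, which is the closed value. It did not change with a further turn, when the grip began to slip. During this the lugs jammed 10–20° over in the slots, beyond the 0.2 rad limit. I turned the whole turnbuckle back and reseated it, and it was then upright at the right height and still closed.

**Final checks:** both cameras put the lug tops at 63–64 mm, so the axis is about 42 mm up. It is centred in the cutout to about 1 mm, the lugs are level, and the length reads closed.

**Bystanders:** the top camera showed the candle, mug and hammer within about 3 mm of their start.

**Disagreements:**
- After the move the side camera put the mug 28 mm and the hammer 73 mm away from where it had put them at the start. The gripper was hiding part of both in that view, so I relied on the top camera.
- At the case, the robot's own position reading was 2–3 mm off the cameras sideways. I went by the cameras, and it went in without resistance.

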